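# Fit a charged battery pack into an instrument's bay and lock it

### The job

Fit the charged battery pack (green band) into the bay of the instrument held in the vice: tuck its stepped nose under the bay's lip with the tail still raised, push it gently against the spring contacts while you rock the tail down until the pack lies fully flat in the bay, then slide the orange latch all the way shut over its tail. Do not force it, and leave the spent pack and the other things on the mat where they are.

Things in the scene. Friction and masses are not known exactly. Their poses are not given: they have to be found in the camera images.
- charged_pack: Loose battery pack with a GREEN band, 0.1 to 0.16 kg, dark grey, 80 long (x) x 46 wide (y) x 24 mm high, flat on the mat at the start (mat at height 0). Origin at the centre of its underside, z up, +x towards the tail. Its raised block, x -29.5 to +29 mm, has the full height and width and ribbed flanks to grip; the green band is at its tail side.
- charged_pack_nose (a point): Middle of the charged pack's lower nose edge (pack x = -40 mm, underside). The nose is a stepped tongue, pack x -40 to -29.5 mm, 7.5 mm high and 40 mm wide, with brass contacts on its end.
- charged_pack_tail (a point): Middle of the charged pack's lower tail edge (pack x = +40 mm, underside). The tail is a ledge, pack x +29 to +40 mm, 11.5 mm high and 46 mm wide, over which the latch goes.
- spent_pack: The discharged pack, same shape and frame as the charged one but with a RED band. Leave it alone.
- instrument: Light grey handheld instrument, fixed, lying back up in a service vice (base plate 200 x 124 x 8 mm, black jaws up to 26 mm high, thumbscrew out to y = -77 mm). Origin on the bench under the battery bay's centre, z up, +x towards the bay's tail end. Case x -95 to +90, y -42 to +42 mm; its back face is 42 mm above the bench.
- bay_floor (a point): Centre of the bay's floor, 29 mm above the bench and 13 mm below the case's face, axes as the instrument's. A seated pack has its origin here, its axes along these, and stands 11 mm proud of the face. Bay side walls at y +-23.8 mm with a 1.5 mm bevel at the top.
- lip_edge (a point): Middle of the lower edge of the fixed blue lip that overhangs the bay's nose end: instrument x = -32.5 mm, 38.5 mm above the bench (9.5 mm above the bay floor). The lip reaches from here to x = -51 mm, is 3.5 mm thick, spans the bay and prevents putting the pack straight down.
- contact_face (a point): Face of the dark spring contact block under the lip, at rest: instrument x = -37.5 mm, 34 mm above the bench (block height 30 to 37.5 mm, 34 mm wide). It yields up to 4 mm towards the nose end, then stops hard: 6 N at first touch, 11 N at 2.5 mm (pack seated), 14 N at the stop.
- tail_wall (a point): Middle of the top of the bay's tail wall: instrument x = +40 mm, 42 mm above the bench, 1.5 mm bevel. A seated pack is held against this wall by the springs: its nose must be pushed more than 2.5 mm into the springs before its tail can come down here, and the tail rubs, so it may need a press.
- latch (a joint): Travel of the orange slide latch in m: 0 open (as it starts), 0.009 fully shut; it grows towards the nose end (instrument -x). About 2.5 N of friction, stays where left. Its blade, 28 mm wide and 3 mm thick, rides on the case's face; shut, it covers the pack's tail ledge with 1.5 mm play. A raised tail blocks it.
- latch_knob (a point): Centre of the latch's grip block (12 in x, 16 in y, 10 mm high, from 45 to 55 mm above the bench); this point is 50 mm above the bench and at instrument x = +61 mm when open, +52 mm when shut. It can be pinched across y or pushed.
- tweezers: Dark steel tweezers, 125 mm long, lying on the mat. Leave alone.
- screw_box: Small closed clear box with screws, 60 x 44 x 18 mm. Leave alone.
- screwdriver: Screwdriver, 160 mm long, lying on the mat. Leave alone.

How it is judged:
On the way, in this order (a step that is already met when the one before it is completed fails the run):
1. the pack's nose is tucked under the lip while its tail is still raised (x of charged_pack_nose in the frame of instrument below -0.0345 m and z of charged_pack_nose in the frame of instrument between 0.026 and 0.034 m and angle between charged_pack's own z axis and vertical above 0.12 rad), for 0.1 s.
2. the pack lies flat on the bay floor (distance between charged_pack and bay_floor below 0.004 m and angle between charged_pack's own z axis and vertical below 0.03 rad), for 0.2 s.
At the end, for the whole second after the job is handed in: The charged pack lies in the bay with its underside centre within 3 mm of the bay floor's centre, tilted less than 1.4 degrees and in line with the bay, at rest and released, and the latch is shut (at least 7.5 of its 9 mm) (distance between charged_pack and bay_floor below 0.003 m and angle between charged_pack's own z axis and vertical below 0.025 rad and angle between the x axis of charged_pack and the x axis of instrument, either way round below 0.05 rad and value of joint latch above 0.0075 m and linear speed of charged_pack below 0.01 m/s); the robot touches nothing.
It fails at once if the pack is forced into the instrument (more than 55 N, all contacts between them added up; the springs alone make 22 N of it when seated) (contact force between charged_pack and instrument above 55 N).
It fails at once if the spent pack is moved more than 10 mm (distance of spent_pack from where it was at the start of the episode above 0.01 m).
It fails at once if the tweezers are moved more than 10 mm (distance of tweezers from where it was at the start of the episode above 0.01 m).
It fails at once if the screw box is moved more than 10 mm (distance of screw_box from where it was at the start of the episode above 0.01 m).
It fails at once if the screwdriver is moved more than 10 mm (distance of screwdriver from where it was at the start of the episode above 0.01 m).
It also fails if it takes over 72 s, if anything falls off the work surface, if the arm or the gripper's body presses on something with over 40 N, if the wrist force passes 120 N, or if a joint passes its speed limit or range.

### The arm

A 6-joint arm with a two-finger parallel gripper is mounted at the origin on the work surface. World frame = base frame: x ahead of the robot, y to its left, z up, the work surface at z = 0. Lengths are in m, angles in rad, forces in N, time in s.
With the tool pointing down it reaches from about 0.325 to 0.9 m from the base axis. Payload 6.1 kg.
Tool frame: the origin (TCP) lies between the finger pads; the fingertips stand 19 mm ahead of it and the grasp point (between the pads) is the TCP (bot.nose_length is the distance from the TCP to the fingertips, in m); x points along the fingers, z is the direction in which the jaws open and shut, and the axes are right-handed (so a half turn about x gives the same grasp; the last joint's range is limited). The gripper opens to 87 mm and grips with 3 to 60 N. Pads are 19 mm wide; open, the fingers measure 117 mm over their backs; the gripper's body (75 mm by 190 mm) begins 51 mm behind the grasp point.
Start: joints at [1.168, 0.22, 1.526, -0, 1.395, -0.126], TCP at [0.171, 0.601, 0.242] pointing down, gripper open.
Joint ranges: [-2.98, 2.98], [-0.91, 2.08], [0.09, 2.57], [-1.24, 4.39], [0.2, 2.65], [-2.68, 2.68]. Speed limits (rad/s): [2.57, 2.57, 3.01, 3.14, 3.14, 3.14].

### API

Orientations are given as a unit quaternion [w, x, y, z].
In Python, from plant import bot gives the robot as it stands.
- The arm moves only by the tool send_rows, never from a script. Its argument "plan" is one flat list of numbers, 7 for each row, row after row: the shift along the tool's x, y, z in units of 50 mm (1.0 is 50 mm), then the turn, a rotation vector about the tool's x, y, z in units of 6 degrees (1.0 is 6 degrees), then the closure in counts, from 0 (fully open) to 255 (shut). In form: [tx, ty, tz, wx, wy, wz, jaw, tx, ty, tz, wx, wy, wz, jaw, ...]. A call has 1 to 5 rows; each row shifts and turns the pose as measured when the row begins, along the tool's axes as they then stand; what a row does not reach is not made up. A row lasts 1/10 s, in which the tool goes at most 50 mm and 8.59 degrees, less where a joint would pass 70% of its speed; a pose out of reach is approached as far as the arm can. A call is refused whole if a number of a shift passes 1 or a number of a turn 1, either way. A call with a gripper value outside its range is refused whole. The fingers move at their own pace and stop on an object; "force" is the grip in N (left out, the last holds). Time passes only in rows, so rows that do not move let the fingers close. It gives the time, the measured TCP pose, the force and the opening at its end, in the units of the state.
- bot.get_obs(): the state, without advancing time (a new reading comes with each control period).
- bot.capture(name): name is "scene" or "top" or "wrist"; returns the picture (384x512x3 uint8, blue, green, red); there is no depth.
- bot.get_calibration(name): a dict with "K" (3x3 intrinsics, pixels), "rvec" (rotation vector, rad) and "tvec" (3), from world to camera coordinates, as OpenCV has them; the wrist camera has in their place "tool_from_camera" (4x4, takes a point from camera to tool coordinates, whose origin is the TCP and whose axes are the tool frame's). Camera axes: x right, y down, z forward; pixel columns grow to the right and rows downward; lengths in m; the calibration is good to about 2 mm. The wrist camera is an equidistant fisheye: a pixel r from the principal point sees the ray r / f radians off the axis. A picture is of the moment at which its call begins: read the wrist's pose just before it. get_calibration takes no time and is no camera call.
- bot.close_job(): hands the job in, once; it reports no verdict.
The state is a dict: "time": time; "qpos": joint angles; "joint_velocities": joint speeds; "effort": joint torques, N m; "position": TCP position; "orientation": TCP orientation; "force": force on the tool from outside, world axes, zero at the start; "torque": the same for the moment, N m; "grip_width": finger opening in m.
Only numpy, scipy, OpenCV 4.12 (cv2) and the standard library are available. Lean on these libraries where they do the work, as an engineer would, in place of code of your own. Each camera call takes 0.05 s, during which the arm holds its last target.

## Working session

There is one attempt and no reset: what is moved stays moved. The work goes in short steps, Python scripts to look and compute and a tool call to move; the robot and the scene stay as the last step left them, time stands still between calls to the robot, and variables do not carry over. Pictures are saved under pics/ and viewed, and the job is handed in when it is done.

Besides the shell and the picture viewer there is one more tool, called after ">>>" in YAML: its name, and indented under it one key for each argument. send_rows: Moves the arm, as the interface text tells. Its arguments: {"type":"object","properties":{"plan":{"type":"array","items":{"type":"number"}},"force":{"type":"number"}},"required":["plan"]}

```bash
ls; mkdir -p pics; python3 - <<'E'
from plant import bot
import cv2
for n in ["scene","top","wrist"]:
    cv2.imwrite(f"pics/a_{n}.png",bot.capture(n))
    print(n,bot.get_calibration(n))
print(bot.get_obs(), bot.nose_length)
E
```

```text
pics
scene {'K': array([[427.84311833,   0.        , 257.42059719],
       [  0.        , 427.84311833, 197.15929059],
       [  0.        ,   0.        ,   1.        ]]), 'rvec': array([ 2.02313807,  1.29222269, -0.57467793]), 'tvec': array([-0.18620297, -0.34742344,  1.45552493])}
top {'K': array([[368.13188957,   0.        , 259.13876381],
       [  0.        , 368.13188957, 193.21760398],
       [  0.        ,   0.        ,   1.        ]]), 'rvec': array([ 2.11701363, -2.16064707,  0.17237028]), 'tvec': array([-0.06952416,  0.61238553,  0.92769086])}
wrist {'K': array([[297.31863964,   0.        , 253.1491112 ],
       [  0.        , 297.31863964, 194.79646114],
       [  0.        ,   0.        ,   1.        ]]), 'tool_from_camera': array([[-1.64695285e-03, -2.72601625e-01,  9.62125585e-01,
        -1.42945364e-01],
       [ 8.01438682e-04, -9.62126941e-01, -2.72600637e-01,
         7.56081774e-02],
       [ 9.99998323e-01,  3.22124266e-04,  1.80305119e-03,
        -1.05134822e-03],
       [ 0.00000000e+00,  0.00000000e+00,  0.00000000e+00,
         1.00000000e+00]])}
{'time': 0.15, 'qpos': array([ 1.16788021e+00,  2.21032811e-01,  1.52734487e+00, -9.55893387e-06,
        1.39465267e+00, -1.26072298e-01]), 'joint_velocities': array([ 0.00035979, -0.00179973, -0.00168765,  0.00034726,  0.00142165,
        0.00126038]), 'effort': array([ 5.78849213e-04, -4.95202875e+01, -3.87874389e+01,  6.99952408e-02,
        5.33139054e-02, -1.22070373e-04]), 'position': array([0.17064498, 0.60080431, 0.24069787]), 'orientation': array([ 0.5637679 , -0.42648356,  0.56464636,  0.42597186]), 'force': array([-0.58916101, -0.37828442,  0.63554505]), 'torque': array([-0.04462846, -0.04553041,  0.04550548]), 'grip_width': 0.08645734215600849} 0.019
```

View pics/a_scene.png

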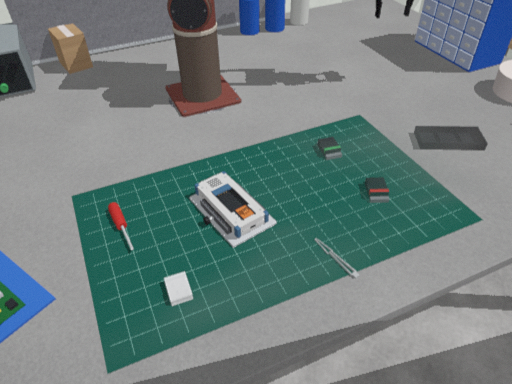

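View pics/a_top.png

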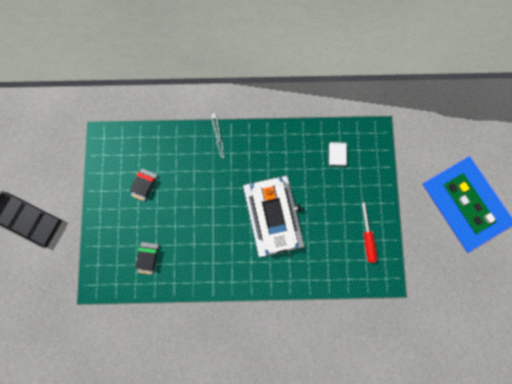

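View pics/a_wrist.png

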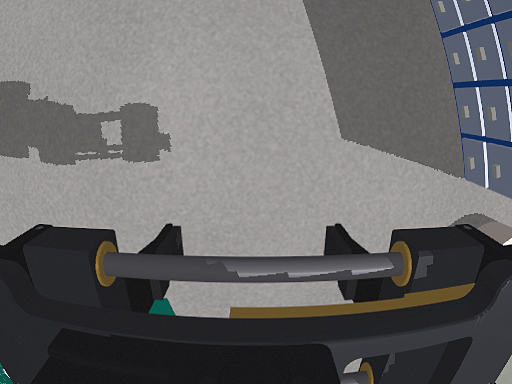

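The top view shows the charged pack (green) near (148,258), the spent pack near (144,185) and the instrument near (273,215), with its tail and latch up-image at (269,192). Next I'll measure these.

```bash
cat > h.py <<'E'
import numpy as np, cv2
from scipy.spatial.transform import Rotation as R
from plant import bot
def cal(n):
    c=bot.get_calibration(n); Rm=cv2.Rodrigues(c['rvec'])[0]; return c['K'],Rm,c['tvec']
def ray(n,uv,pose=None):
    if n=='wrist':
        c=bot.get_calibration(n);K=c['K'];T=c['tool_from_camera']
        d=(np.array(uv,float)-K[:2,2])/K[0,0]; r=np.linalg.norm(d)
        v=np.r_[np.sin(r)*d/r if r>0 else d,np.cos(r)]
        p,q=pose
        Rt=R.from_quat(np.r_[q[1:],q[0]]).as_matrix()
        return p+Rt@T[:3,3], Rt@(T[:3,:3]@v)
    K,Rm,t=cal(n)
    v=np.linalg.inv(K)@np.r_[uv,1.]
    return -Rm.T@t, Rm.T@v
def onz(n,uv,z,pose=None):
    o,v=ray(n,uv,pose); return o+v*(z-o[2])/v[2]
def proj(n,P,pose=None):
    P=np.asarray(P,float)
    if n=='wrist':
        c=bot.get_calibration(n);K=c['K'];T=c['tool_from_camera'];p,q=pose
        Rt=R.from_quat(np.r_[q[1:],q[0]]).as_matrix()
        x=T[:3,:3].T@(Rt.T@(P-p)-T[:3,3]); r=np.hypot(x[0],x[1]);th=np.arctan2(r,x[2])
        return K[:2,2]+K[0,0]*th*x[:2]/max(r,1e-9)
    K,Rm,t=cal(n); x=K@(Rm@P+t); return x[:2]/x[2]
def pose():
    o=bot.get_obs(); return o['position'],o['orientation']
def Rtool(q): return R.from_quat(np.r_[q[1:],q[0]]).as_matrix()
E
python3 - <<'E'
from h import *
im=cv2.imread('pics/a_top.png')
for n,(x0,y0,x1,y1) in dict(pack=(110,220,190,300),inst=(230,160,320,270)).items():
    cv2.imwrite(f'pics/b_{n}.png',cv2.resize(im[y0:y1,x0:x1],None,fx=6,fy=6,interpolation=cv2.INTER_CUBIC)[:600])
for n,uv,z in [('green',(148,250),.024),('red',(146,177),.024),('pack',(147,258),.012),('latch',(269,192),.05),('lip',(278,229),.042)]:
    print(n,onz('top',uv,z))
print('tcp',proj('top',[.17,.6,.24]),proj('scene',[.17,.6,.24]),proj('scene',[0,0,0]),Rtool(pose()[1]))
E
```

```text
green [0.46816562 0.21614065 0.024     ]
red [0.66620005 0.22707392 0.024     ]
pack [0.44717312 0.22181726 0.012     ]
latch [ 0.61340299 -0.10820504  0.05      ]
lip [ 0.51561435 -0.12968926  0.042     ]
tcp [-86.87001683 408.43291388] [392.30745964   9.78668634] [202.68731348  95.03618378] [[-5.55067505e-04 -9.61923290e-01  2.73319001e-01]
 [-1.32625885e-03  2.73319511e-01  9.61922391e-01]
 [-9.99998966e-01  1.71440118e-04 -1.42747006e-03]]
```

View pics/b_pack.png

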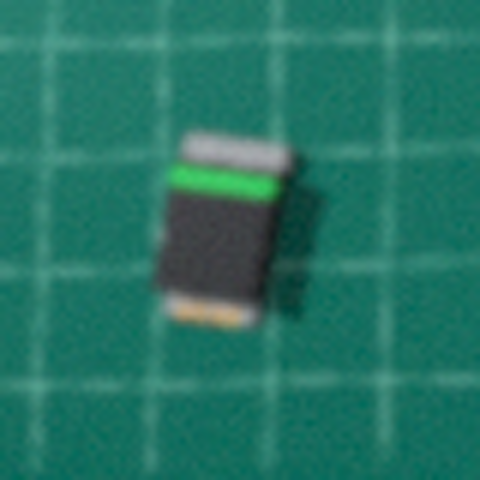

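View pics/b_inst.png

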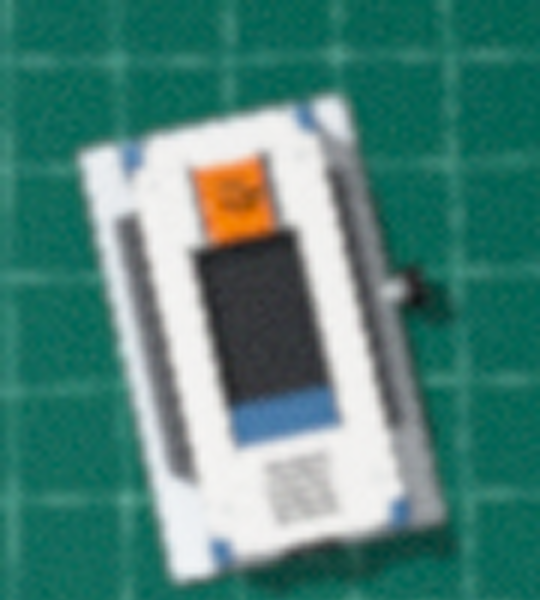

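```bash
cat >> h.py <<'E'
def down(yaw,tilt=0.):
    """tool pointing down, tool z along y-axis of a frame with this yaw; tilt>0 raises that frame's +x"""
    x=np.array([0,0,-1.]); z=np.array([-np.sin(yaw),np.cos(yaw),0]); y=np.cross(z,x)
    M=np.c_[x,y,z]
    return R.from_rotvec(-tilt*z).as_matrix()@M
def rows(P,Rt,n,show=5):
    p,q=pose(); M=Rtool(q); rv=R.from_matrix(M.T@Rt).as_rotvec()
    for i in range(min(n,show)):
        Mi=M@R.from_rotvec(rv*i/n).as_matrix()
        print(np.round(np.r_[Mi.T@((P-p)/n)/.05, rv/n/np.radians(6)],3).tolist())
    print('left',np.round((P-p)*1e3,1),'deg',np.round(np.degrees(rv),2))
E
python3 - <<'E'
from h import *
def px(u,v,x0,y0): return ((u+.5)/6+x0-.5,(v+.5)/6+y0-.5)
n=onz('top',px(213,314,110,220),.007);t=onz('top',px(240,146,110,220),.0115)
d=t-n;print('pack',n,t,np.linalg.norm(d[:2]),np.degrees(np.arctan2(d[1],d[0])))
l=onz('top',px(289,440,230,160),.042);k=onz('top',px(230,163,230,160),.048)
d=k-l;print('inst',l,k,np.linalg.norm(d[:2]),np.degrees(np.arctan2(d[1],d[0])))
yaw=np.radians(-8)
rows(np.array([.52,.22,.19]),down(yaw),12)
E
```

```text
pack [0.41051837 0.22742231 0.007     ] [0.48445949 0.21604992 0.0115    ] 0.07481056668250236 -8.743764237420534
inst [ 0.50537308 -0.12874033  0.042     ] [ 0.62795297 -0.10573013  0.048     ] 0.12472087685535677 10.631610618575113
[0.085, -0.734, -0.451, -0.109, -0.001, -0.0]
[0.085, -0.728, -0.46, -0.109, -0.001, -0.0]
[0.085, -0.723, -0.468, -0.109, -0.001, -0.0]
[0.085, -0.718, -0.476, -0.109, -0.001, -0.0]
[0.085, -0.712, -0.484, -0.109, -0.001, -0.0]
left [ 349.4 -380.8  -50.7] deg [-7.86 -0.08 -0.02]
```

>>> send_rows:
  plan: [0.08,-0.73,-0.46,-0.11,0,0,0,0.08,-0.73,-0.46,-0.11,0,0,0,0.08,-0.72,-0.47,-0.11,0,0,0,0.08,-0.72,-0.48,-0.11,0,0,0,0.08,-0.71,-0.48,-0.11,0,0,0]

```text
time: 0.65
position: [0.3159, 0.4404, 0.2184]
orientation: [0.548, -0.445, 0.55, 0.446]
force: [0.9, 1.4, -0.0]
grip_width: 0.0866
```

>>> send_rows:
  plan: [0.08,-0.71,-0.5,-0.11,0,0,0,0.08,-0.7,-0.51,-0.11,0,0,0,0.08,-0.69,-0.52,-0.11,0,0,0,0.08,-0.69,-0.53,-0.11,0,0,0,0.08,-0.68,-0.53,-0.11,0,0,0]

```text
time: 1.15
position: [0.4669, 0.2737, 0.1966]
orientation: [0.534, -0.462, 0.536, 0.463]
force: [0.8, 1.4, 0.2]
grip_width: 0.0872
```

```bash
python3 - <<'E'
from h import *
rows(np.array([.52,.22,.19]),down(np.radians(-8.7)),4)
E
```

```text
[0.033, -0.302, -0.227, 0.013, -0.003, -0.006]
[0.033, -0.302, -0.227, 0.013, -0.003, -0.006]
[0.033, -0.302, -0.226, 0.013, -0.003, -0.006]
[0.033, -0.303, -0.226, 0.013, -0.003, -0.006]
left [ 53.1 -53.7  -6.6] deg [ 0.32 -0.08 -0.15]
```

>>> send_rows:
  plan: [0.03,-0.3,-0.23,0.02,0,0,0,0.03,-0.3,-0.23,0.02,0,0,0,0.03,-0.3,-0.23,0.01,0,0,0,0.03,-0.3,-0.23,0.01,0,0,0,0,0,0,0,0,0,0]

```text
time: 1.65
position: [0.5236, 0.2107, 0.188]
orientation: [0.536, -0.458, 0.541, 0.459]
force: [0.3, -0.3, 0.1]
grip_width: 0.0872
```

```bash
python3 - <<'E'
from h import *
p,q=pose();print(p,q)
im=bot.capture('wrist');cv2.imwrite('pics/c_wrist.png',im);np.savez('c.npz',p=p,q=q)
for P in [[.41,.227,.007],[.484,.216,.0115]]: print(proj('wrist',P,(p,q)))
E
```

```text
[0.52360814 0.21067385 0.18801216] [ 0.53632565 -0.45797576  0.54064423  0.45860311]
[252.33254529  77.81430177]
[253.1734099  146.53941692]
```

View pics/c_wrist.png

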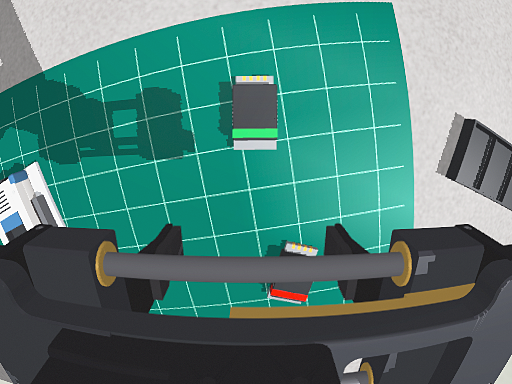

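The pack spans rows 76–149 around column 255, well aligned with the tool. I'll zoom in for its edges.

```bash
python3 - <<'E'
from h import *
im=cv2.imread('pics/c_wrist.png')
cv2.imwrite('pics/c_z.png',cv2.resize(im[65:160,215:295],None,fx=6,fy=6,interpolation=cv2.INTER_CUBIC))
hsv=cv2.cvtColor(im,cv2.COLOR_BGR2HSV)
m=cv2.inRange(hsv,(55,150,150),(75,255,255));m[:60]=0;m[180:]=0
c=max(cv2.findContours(m,0,2)[0],key=cv2.contourArea);r=cv2.minAreaRect(c);print(r,cv2.boxPoints(r))
E
```

```text
((254.5, 132.99998474121094), (44.99999237060547, 7.999999046325684), -0.0) [[232.      136.99998]
 [232.      128.99998]
 [277.      128.99998]
 [277.      136.99998]]
```

View pics/c_z.png

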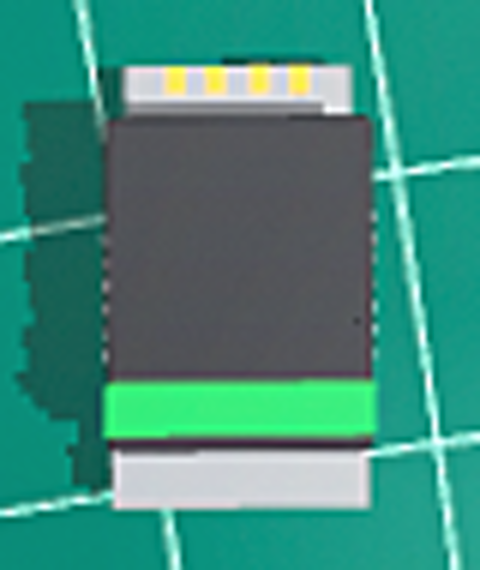

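```bash
python3 - <<'E'
from h import *
d=np.load('c.npz');ps=(d['p'],d['q'])
def f(u,v,z): return onz('wrist',((u+.5)/6+214.5,(v+.5)/6+64.5),z,ps)
fl,fr=f(109,117,.024),f(371,117,.024);gl,gr=f(104,380,.024),f(376,380,.024);bl,br=f(104,440,.024),f(376,440,.024)
nl,nr=f(122,66,.0075),f(352,66,.0075);tl,tr=f(113,508,.0115),f(371,508,.0115)
for a,b in((fl,fr),(gl,gr),(bl,br),(nl,nr),(tl,tr)):
    e=a-b;print((a+b)/2,'w',np.linalg.norm(e),'yaw',np.degrees(np.arctan2(-e[0],e[1])))
n=(nl+nr)/2;t=(tl+tr)/2;e=t-n;print('len',np.linalg.norm(e[:2]),np.degrees(np.arctan2(e[1],e[0])),(n+t)/2)
b=(bl+br)/2-(fl+fr)/2;print(np.linalg.norm(b))
M=Rtool(ps[1]);print('tool z yaw',np.degrees(np.arctan2(-M[0,2],M[1,2])))
E
```

```text
[0.41870961 0.22800268 0.024     ] w 0.044398870412913426 yaw 170.90138583904005
[0.4636229  0.22078225 0.024     ] w 0.04659927747820208 yaw 170.8948666720044
[0.47388923 0.21913479 0.024     ] w 0.046808730048107344 yaw 170.89349546411353
[0.40774707 0.22926235 0.0075    ] w 0.041035233598126414 yaw 170.87688492225382
[0.48712984 0.21740658 0.0115    ] w 0.046475199318964086 yaw 170.89858483748498
len 0.08026320785361188 -8.494301507652066 [0.44743845 0.22333446 0.0095    ]
0.055887659135707195
tool z yaw -9.199110079213856
```

```bash
python3 - <<'E'
from h import *
rows(np.array([.4553,.2221,.0335]),down(np.radians(-8.8)),5)
rows(np.array([.4553,.2221,.10]),down(np.radians(-8.8)),4)
E
```

```text
[0.619, 0.27, 0.001, -0.013, -0.007, -0.011]
[0.619, 0.271, 0.001, -0.013, -0.007, -0.011]
[0.619, 0.271, 0.001, -0.013, -0.007, -0.011]
[0.618, 0.272, 0.001, -0.013, -0.007, -0.011]
[0.618, 0.273, 0.001, -0.013, -0.007, -0.011]
left [ -67.5   10.6 -154.4] deg [-0.38 -0.21 -0.32]
[0.442, 0.339, 0.0, -0.016, -0.009, -0.013]
[0.441, 0.34, 0.0, -0.016, -0.009, -0.013]
[0.441, 0.34, 0.0, -0.016, -0.009, -0.013]
[0.44, 0.341, 0.0, -0.016, -0.009, -0.013]
left [-67.5  10.6 -87.9] deg [-0.38 -0.21 -0.32]
```

>>> send_rows:
  plan: [0.44,0.34,0,-0.02,-0.01,-0.01,0,0.44,0.34,0,-0.02,-0.01,-0.01,0,0.44,0.34,0,-0.02,-0.01,-0.01,0,0.44,0.34,0,-0.02,-0.01,-0.01,0,0,0,0,0,0,0,0]

```text
time: 2.2
position: [0.4509, 0.2253, 0.0981]
orientation: [0.537, -0.46, 0.536, 0.462]
force: [-0.2, 0.1, -1.0]
grip_width: 0.0872
```

```bash
python3 - <<'E'
from h import *
rows(np.array([.4553,.2221,.0335]),down(np.radians(-8.8)),4)
E
```

```text
[0.323, -0.025, -0.013, 0.008, 0.006, -0.003]
[0.323, -0.025, -0.013, 0.008, 0.006, -0.003]
[0.323, -0.025, -0.013, 0.008, 0.006, -0.003]
[0.323, -0.024, -0.013, 0.008, 0.006, -0.003]
left [  4.4  -3.2 -64.6] deg [ 0.18  0.15 -0.08]
```

>>> send_rows:
  plan: [0.31,-0.03,-0.01,0.01,0.01,0,0,0.31,-0.03,-0.01,0.01,0.01,0,0,0.31,-0.02,-0.01,0.01,0,0,0,0.2,-0.02,-0.01,0,0,0,0,0,0,0,0,0,0,0]

```text
time: 2.7
position: [0.4597, 0.2265, 0.0457]
orientation: [0.539, -0.462, 0.533, 0.461]
force: [-0.1, -0.8, 0.4]
grip_width: 0.0873
```

```bash
python3 - <<'E'
from h import *
rows(np.array([.4553,.2221,.0335]),down(np.radians(-8.8)),2)
E
```

```text
[0.122, 0.038, -0.051, 0.019, 0.022, 0.029]
[0.122, 0.037, -0.05, 0.019, 0.022, 0.029]
left [ -4.4  -4.4 -12.2] deg [0.23 0.27 0.35]
```

>>> send_rows:
  plan: [0,0,0,0,0,0,0,0,0,0,0,0,0,0]

```text
time: 2.9
position: [0.4612, 0.2271, 0.0475]
orientation: [0.539, -0.462, 0.533, 0.46]
force: [-0.4, 0.5, -0.5]
grip_width: 0.0872
```

```bash
python3 - <<'E'
from h import *
print(bot.get_obs()['position'],bot.get_obs()['joint_velocities'])
rows(np.array([.4553,.2221,.0335]),down(np.radians(-8.8)),2)
E
```

```text
[0.46116646 0.22714405 0.04745596] [ 0.00183745 -0.00772833 -0.01456539  0.00117059  0.00720307 -0.00050219]
[0.139, 0.052, -0.059, 0.02, 0.027, 0.039]
[0.139, 0.051, -0.059, 0.02, 0.027, 0.039]
left [ -5.9  -5.  -14. ] deg [0.24 0.33 0.47]
```

>>> send_rows:
  plan: [0.14,0.06,-0.06,0.02,0.03,0.04,0,0.14,0.05,-0.06,0.02,0.03,0.04,0,0,0,0,0,0,0,0]

```text
time: 3.2
position: [0.4557, 0.2221, 0.0341]
orientation: [0.537, -0.461, 0.536, 0.46]
force: [-0.4, -0.7, 0.4]
grip_width: 0.0869
```

```bash
python3 - <<'E'
from h import *
rows(np.array([.4553,.2221,.0335]),down(np.radians(-8.8)),1)
E
```

```text
[0.013, 0.007, -0.001, -0.003, 0.002, 0.017]
left [-0.4 -0.  -0.6] deg [-0.02  0.01  0.1 ]
```

Good. Closing with a moderate grip.

>>> send_rows:
  plan: [0.01,0.01,0,0,0,0.01,255,0,0,0,0,0,0,255,0,0,0,0,0,0,255,0,0,0,0,0,0,255,0,0,0,0,0,0,255]
  force: 35

```text
time: 3.7
position: [0.455, 0.2221, 0.0335]
orientation: [0.537, -0.46, 0.537, 0.46]
force: [-0.1, -0.8, 0.4]
grip_width: 0.0553
```

```bash
python3 - <<'E'
from h import *
o=bot.get_obs();print(o['position'],o['force'],o['grip_width'])
rows(np.array([.4553,.2221,.0335]),down(np.radians(-8.8)),1)
im=bot.capture('wrist');cv2.imwrite('pics/d.png',im)
E
```

```text
[0.45504466 0.22206576 0.03353416] [-0.08413773 -0.8058009   0.40343762] 0.055257623260247364
[0.001, -0.005, 0.001, -0.005, 0.002, 0.005]
left [ 0.3  0.  -0. ] deg [-0.03  0.01  0.03]
```

View pics/d.png

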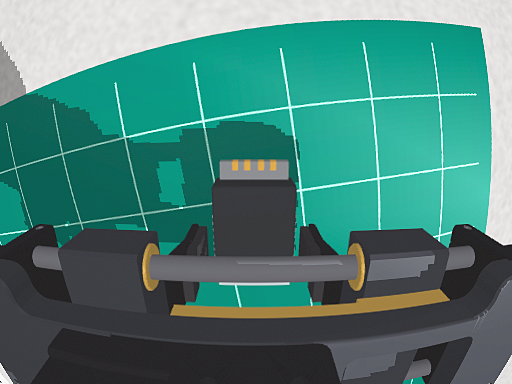

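Still closing (55 mm); the pack's nose is visible between the fingers.

>>> send_rows:
  plan: [0,0,0,0,0,0,255,0,0,0,0,0,0,255,0,0,0,0,0,0,255,0,0,0,0,0,0,255]

```text
time: 4.15
position: [0.4551, 0.2221, 0.0336]
orientation: [0.537, -0.46, 0.537, 0.46]
force: [0.1, -0.9, -0.3]
grip_width: 0.0453
```

```bash
python3 - <<'E'
from h import *
o=bot.get_obs();print(o['position'],o['force'],o['grip_width'])
ps=(o['position'],o['orientation'])
print('tool tilt',np.round(Rtool(ps[1]),4))
im=bot.capture('wrist');cv2.imwrite('pics/d2.png',cv2.resize(im[140:300,190:330],None,fx=4,fy=3.75,interpolation=cv2.INTER_CUBIC));np.savez('d2.npz',p=ps[0],q=ps[1])
E
```

```text
[0.45513557 0.22210572 0.03360212] [ 0.08750746 -0.90535555 -0.25571489] 0.04530669501379604
tool tilt [[ 7.000e-04 -9.882e-01  1.535e-01]
 [ 2.000e-04  1.535e-01  9.882e-01]
 [-1.000e+00 -7.000e-04  3.000e-04]]
```

View pics/d2.png

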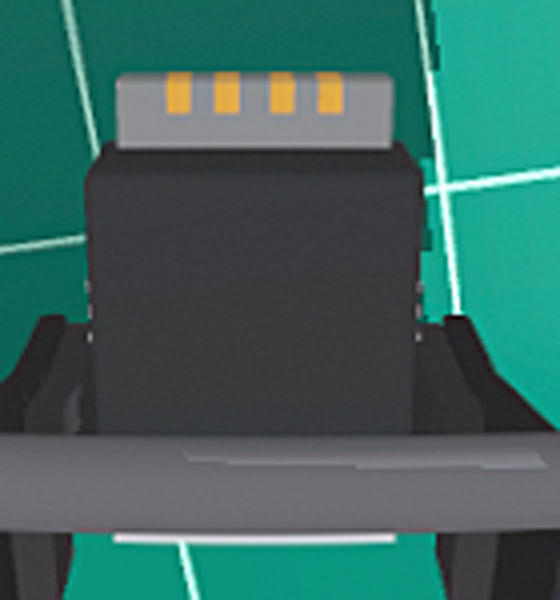

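```bash
python3 - <<'E'
from h import *
d=np.load('d2.npz');ps=(d['p'],d['q']);M=Rtool(ps[1])
def f(u,v,z): return M.T@(onz('wrist',((u+.5)/4+189.5,(v+.5)/3.75+139.5),z,ps)-ps[0])
for a in [(117,74,.0075),(393,74,.0075),(101,170,.024),(408,170,.024),(101,170,.022),(408,170,.022)]: print(np.round(f(*a)*1e3,2))
E
```

```text
[ 26.06  49.03 -20.39]
[26.07 49.06 19.41]
[  9.57  37.9  -20.98]
[ 9.58 37.92 19.81]
[ 11.57  37.41 -21.24]
[11.58 37.42 20.08]
```

```bash
python3 - <<'E'
from h import *
rows(np.array([.637,-.102,.20]),down(np.radians(11)),12,12)
E
```

```text
[-0.277, -0.383, -0.487, -0.275, 0.0, 0.001]
[-0.277, -0.368, -0.498, -0.275, 0.0, 0.001]
[-0.277, -0.354, -0.508, -0.275, 0.0, 0.001]
[-0.277, -0.339, -0.518, -0.275, 0.0, 0.001]
[-0.277, -0.324, -0.528, -0.275, 0.0, 0.001]
[-0.277, -0.309, -0.537, -0.275, 0.0, 0.001]
[-0.277, -0.293, -0.546, -0.275, 0.0, 0.001]
[-0.277, -0.277, -0.554, -0.275, 0.0, 0.001]
[-0.277, -0.261, -0.562, -0.275, 0.0, 0.001]
[-0.277, -0.245, -0.569, -0.275, 0.0, 0.001]
[-0.277, -0.228, -0.576, -0.275, 0.0, 0.001]
[-0.277, -0.211, -0.582, -0.275, 0.0, 0.001]
left [ 181.8 -324.1  166.4] deg [-1.983e+01  1.000e-02  4.000e-02]
```

>>> send_rows:
  plan: [-0.3,0,0,0,0,0,255,-0.5,0,0,0,0,0,255,-0.6,0,0,0,0,0,255,-0.6,0,0,0,0,0,255,-0.6,0,0,0,0,0,255]

```text
time: 4.7
position: [0.4496, 0.2203, 0.1607]
orientation: [0.532, -0.458, 0.542, 0.462]
force: [0.7, 0.7, -1.6]
grip_width: 0.0454
```

```bash
python3 - <<'E'
from h import *
o=bot.get_obs();print(o['position'],o['force'],o['grip_width'])
rows(np.array([.637,-.102,.20]),down(np.radians(11)),10,10)
E
```

```text
[0.44962062 0.22033902 0.16069054] [ 0.68620191  0.72532925 -1.57670151] 0.045430463240169
[-0.081, -0.468, -0.58, -0.331, -0.004, -0.014]
[-0.081, -0.448, -0.596, -0.331, -0.004, -0.014]
[-0.08, -0.427, -0.611, -0.331, -0.004, -0.014]
[-0.08, -0.406, -0.625, -0.331, -0.004, -0.014]
[-0.08, -0.384, -0.639, -0.331, -0.004, -0.014]
[-0.079, -0.362, -0.652, -0.331, -0.004, -0.014]
[-0.079, -0.339, -0.664, -0.331, -0.004, -0.014]
[-0.079, -0.316, -0.675, -0.331, -0.004, -0.014]
[-0.079, -0.293, -0.686, -0.331, -0.004, -0.014]
[-0.079, -0.269, -0.695, -0.331, -0.004, -0.014]
left [ 187.4 -322.3   39.3] deg [-19.84  -0.24  -0.82]
```

>>> send_rows:
  plan: [-0.08,-0.47,-0.58,-0.33,0,-0.02,255,-0.08,-0.45,-0.6,-0.33,0,-0.02,255,-0.08,-0.43,-0.61,-0.33,0,-0.02,255,-0.08,-0.41,-0.63,-0.33,0,-0.02,255,-0.08,-0.39,-0.64,-0.33,0,-0.02,255]

```text
time: 5.2
position: [0.5479, 0.0591, 0.1868]
orientation: [-0.492, 0.51, -0.491, -0.507]
force: [0.9, 0.5, -1.0]
grip_width: 0.0457
```

>>> send_rows:
  plan: [-0.08,-0.36,-0.65,-0.33,0,-0.02,255,-0.08,-0.34,-0.66,-0.33,0,-0.01,255,-0.08,-0.32,-0.67,-0.33,0,-0.01,255,-0.08,-0.29,-0.6,-0.33,0,-0.01,255,-0.08,-0.2,-0.4,-0.2,0,0,255]

```text
time: 5.7
position: [0.6395, -0.0901, 0.2063]
orientation: [-0.45, 0.549, -0.447, -0.545]
force: [0.1, 0.1, -1.8]
grip_width: 0.0453
```

```bash
python3 - <<'E'
from h import *
rows(np.array([.637,-.102,.20]),down(np.radians(11)),3,10)
E
```

```text
[0.042, 0.032, -0.075, 0.019, -0.006, 0.023]
[0.042, 0.032, -0.075, 0.019, -0.006, 0.023]
[0.042, 0.032, -0.075, 0.019, -0.006, 0.023]
left [ -2.5 -11.9  -6.3] deg [ 0.34 -0.11  0.42]
```

>>> send_rows:
  plan: [0.04,0.03,-0.07,0.02,0,0.02,255,0.04,0.03,-0.07,0.02,0,0.02,255,0.04,0.03,-0.07,0.02,0,0.02,255,0,0,0,0,0,0,255,0,0,0,0,0,0,255]

```text
time: 6.2
position: [0.6355, -0.1021, 0.1975]
orientation: [0.45, -0.544, 0.451, 0.546]
force: [0.5, 1.0, -1.2]
grip_width: 0.0455
```

```bash
python3 - <<'E'
from h import *
p,q=pose();print(p,q,bot.get_obs()['joint_velocities'].max())
im=bot.capture('wrist');cv2.imwrite('pics/e.png',im);np.savez('e.npz',p=p,q=q)
E
```

```text
[ 0.63546771 -0.10208022  0.19751179] [ 0.44992217 -0.54409488  0.45147209  0.54562235] 0.015048129621184339
```

View pics/e.png

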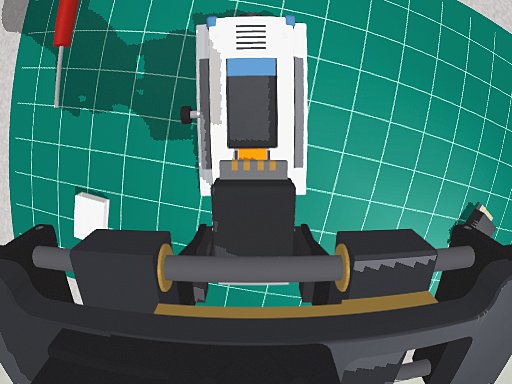

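The bay (dark) spans cols 227–277, rows 76–148. The blue lip is above it and the latch below, partly behind the nose. I'll zoom in.

```bash
python3 - <<'E'
from h import *
im=cv2.imread('pics/e.png')
cv2.imwrite('pics/e_z.png',cv2.resize(im[45:165,190:312],None,fx=5,fy=5,interpolation=cv2.INTER_CUBIC))
E
```

```text
(no output)
```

View pics/e_z.png

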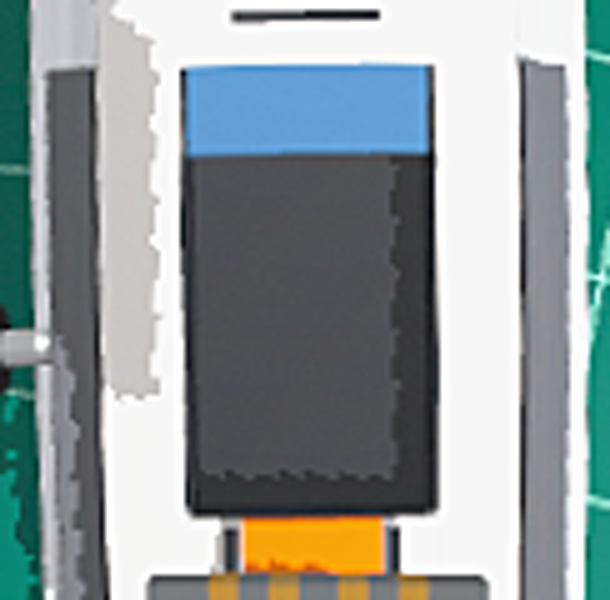

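```bash
python3 - <<'E'
from h import *
d=np.load('e.npz');ps=(d['p'],d['q']);M=Rtool(ps[1])
def f(u,v,z=.042): return onz('wrist',((u+.5)/5+189.5,(v+.5)/5+44.5),z,ps)
L=[f(183,70),f(188,508)];Rr=[f(434,70),f(440,508)]
print('w',[np.linalg.norm(a-b)*1e3 for a,b in zip(L,Rr)])
c=[(a+b)/2 for a,b in zip(L,Rr)];e=c[1]-c[0];yaw=np.arctan2(e[1],e[0]);print('yaw',np.degrees(yaw))
for a,b in((L[0],L[1]),(Rr[0],Rr[1])): e=b-a;print(np.degrees(np.arctan2(e[1],e[0])))
X=np.array([np.cos(yaw),np.sin(yaw),0]);Y=np.array([-X[1],X[0],0])
s=[f(310,66)@X,f(310,155)@X,f(313,516)@X];print('x stations',np.array(s)*1e3,'-> origin x', (s[0]+.051)*1e3,(s[1]+.0325)*1e3,(s[2]-.0415)*1e3,(s[2]-.04)*1e3)
y=np.mean([c[0]@Y,c[1]@Y]);o=X*(s[1]+.0325)+Y*y;print('origin',o)
print('tool yaw',np.degrees(np.arctan2(-M[0,2],M[1,2])), 'tool rel yaw pack -8.8?')
# orange centre
im=cv2.imread('pics/e.png');hsv=cv2.cvtColor(im,cv2.COLOR_BGR2HSV)
m=cv2.inRange(hsv,(10,180,180),(25,255,255));m[162:]=0;ys,xs=np.nonzero(m);g=onz('wrist',(xs.mean(),ys.mean()),.045,ps);print('orange y',(g@Y-y)*1e3)
# case sides
for a,b in ((99,521),):
  A=f(a,300);B=f(b,300);print('case',np.linalg.norm(A-B),((A+B)/2@Y-y)*1e3)
E
```

```text
w [np.float64(49.6404020723807), np.float64(50.83294156013301)]
yaw 11.546253760606689
11.162202231070703
11.93048463621735
x stations [470.11105541 488.44612839 561.34141791] -> origin x 521.1110554060976 520.9461283918614 519.8414179117802 521.3414179117802
origin [ 0.55592321 -0.11854134  0.        ]
tool yaw 10.80610907598694 tool rel yaw pack -8.8?
orange y 0.04631461125548242
case 0.08407434774890854 -0.2838151439207848
```

```bash
cat >> h.py <<'E'
YAW=np.radians(11.5); O=np.array([.5558,-.1180,0]); GX,GZ=.0487,.0335
def frame():
    X=np.array([np.cos(YAW),np.sin(YAW),0]);return X,np.array([-X[1],X[0],0])
def tgt(xn,h,deg,dy=0.):
    """nose x (mm, instrument), nose height above bay floor mm, tilt deg -> TCP pose"""
    t=np.radians(deg);X,Y=frame()
    P=O+X*(xn/1e3+GX*np.cos(t)-GZ*np.sin(t))+Y*dy/1e3+np.array([0,0,.029+h/1e3+GX*np.sin(t)+GZ*np.cos(t)])
    return P,down(YAW,t)
def cur():
    p,q=pose();M=Rtool(q);X,Y=frame()
    t=np.arcsin(np.clip(M[:,1]@np.array([0,0,-1.]),-1,1))  # tool y=-packx
    px=-M[:,1];pz=-M[:,0]
    n=p-px*GX-pz*GZ-O
    f=bot.get_obs()['force']
    print('nose x %.2f y %.2f h %.2f tilt %.2f yaw err %.2f roll %.2f'%(n@X*1e3,n@Y*1e3,(n[2]-.029)*1e3,np.degrees(np.arcsin(px[2])),np.degrees(np.arctan2(px[1],px[0])-YAW),np.degrees(np.arcsin(M[2,2]))),'F X %.1f Y %.1f Z %.1f'%(f@X,f@Y,f[2]),'T',np.round(bot.get_obs()['torque'],2),'grip %.4f t %.2f'%(bot.get_obs()['grip_width'],bot.get_obs()['time']))
E
python3 - <<'E'
from h import *
cur(); rows(*tgt(-26,35,15),8)
E
```

```text
nose x 32.42 y 0.43 h 135.11 tilt -0.19 yaw err -0.68 roll 0.02 F X 0.6 Y -0.2 Z -2.1 T [-0.   -0.02 -0.06] grip 0.0456 t 6.25
[0.222, 0.171, -0.002, -0.014, -0.001, -0.316]
[0.216, 0.179, -0.002, -0.014, -0.001, -0.316]
[0.21, 0.186, -0.001, -0.014, -0.001, -0.316]
[0.204, 0.193, -0.001, -0.014, -0.001, -0.316]
[0.197, 0.199, -0.001, -0.014, -0.001, -0.316]
left [-67.5 -13.6 -88.5] deg [ -0.68  -0.07 -15.19]
```

>>> send_rows:
  plan: [0.22,0.17,0,-0.02,0,-0.32,255,0.22,0.18,0,-0.02,0,-0.32,255,0.21,0.19,0,-0.02,0,-0.32,255,0.2,0.19,0,-0.01,0,-0.32,255,0.2,0.2,0,-0.01,0,-0.32,255]

```text
time: 6.75
position: [0.595, -0.1067, 0.1439]
orientation: [-0.492, 0.586, -0.397, -0.506]
force: [-0.3, -0.4, -1.0]
grip_width: 0.0456
```

```bash
python3 - <<'E'
from h import *
cur(); rows(*tgt(-26,35,15),3)
E
```

```text
nose x -1.42 y 2.97 h 73.31 tilt 10.12 yaw err 0.18 roll -0.20 F X -0.4 Y -0.3 Z -1.0 T [-0.01  0.18  0.07] grip 0.0456 t 6.75
[0.196, 0.226, -0.02, 0.01, -0.009, -0.271]
[0.189, 0.232, -0.021, 0.01, -0.009, -0.271]
[0.183, 0.237, -0.021, 0.01, -0.009, -0.271]
left [-27.   -8.8 -34.9] deg [ 0.18 -0.17 -4.88]
```

>>> send_rows:
  plan: [0.2,0.23,-0.02,0.01,-0.01,-0.27,255,0.19,0.23,-0.02,0.01,-0.01,-0.27,255,0.16,0.2,-0.02,0.01,-0.01,-0.25,255,0,0,0,0,0,0,255,0,0,0,0,0,0,255]

```text
time: 7.25
position: [0.5655, -0.1118, 0.1085]
orientation: [-0.515, 0.601, -0.371, -0.486]
force: [0.5, 0.0, -0.8]
grip_width: 0.0455
```

```bash
python3 - <<'E'
from h import *
cur(); rows(*tgt(-26,35,15),1)
p,q=pose();np.savez('f.npz',p=p,q=q)
im=bot.capture('wrist');cv2.imwrite('pics/f.png',im)
E
```

```text
nose x -27.72 y 4.12 h 34.54 tilt 14.95 yaw err 0.13 roll 0.10 F X 0.5 Y -0.1 Z -0.8 T [ 0.03  0.22 -0.01] grip 0.0455 t 7.25
[-0.001, -0.035, -0.083, 0.021, 0.023, -0.009]
left [ 2.5 -3.7  0.5] deg [ 0.13  0.14 -0.05]
```

View pics/f.png

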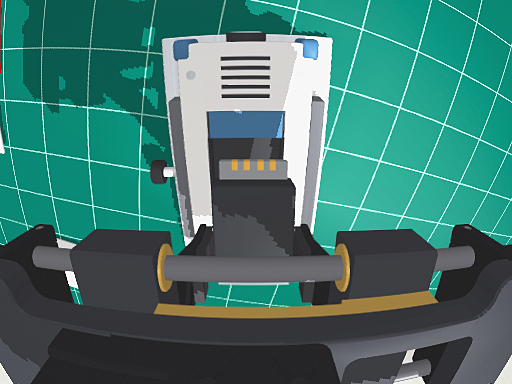

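The blue lip spans cols 207–284, rows 111–137, and the pack nose cols 219–287 at row 160. I'll zoom in to compare them.

```bash
python3 - <<'E'
from h import *
im=cv2.imread('pics/f.png')
cv2.imwrite('pics/f_z.png',cv2.resize(im[95:215,185:325],None,fx=5,fy=5,interpolation=cv2.INTER_CUBIC))
E
```

```text
(no output)
```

View pics/f_z.png

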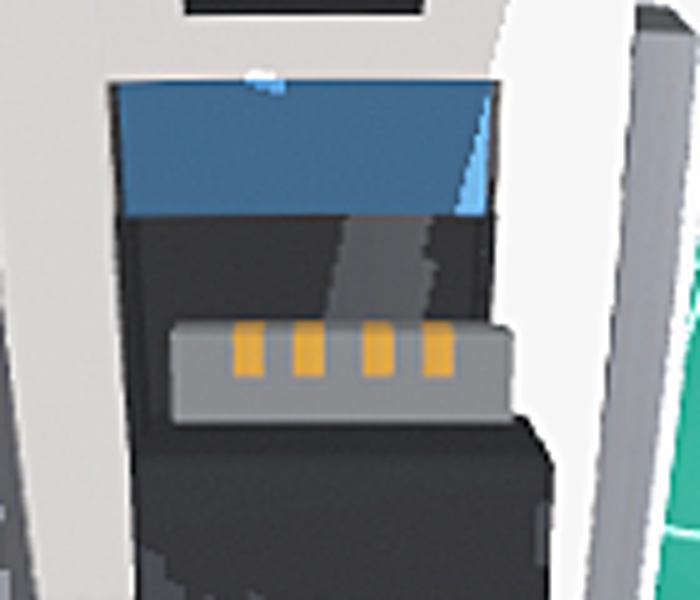

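```bash
python3 - <<'E'
from h import *
d=np.load('f.npz');ps=(d['p'],d['q']);M=Rtool(ps[1]);X,Y=frame()
def g(u,v): return ((u+.5)/5+184.5,(v+.5)/5+94.5)
def f(u,v,z=.042): 
    P=onz('wrist',g(u,v),z,ps)-O; return np.round([P@X*1e3,P@Y*1e3],2)
for v,l,r in((84,115,497),(214,122,490),(84,108,499),(214,118,495)): 
    a,b=f(l,v),f(r,v);print(v,a,b,'mid',(a+b)/2,'w',np.linalg.norm(a-b))
def tx(u,v,x):
    o,w=ray('wrist',g(u,v),ps); o=M.T@(o-ps[0]);w=M.T@w;return np.round((o+w*(x-o[0])/w[0])*1e3,2)
print(tx(170,326,.026),tx(513,326,.026))
E
```

```text
84 [-51.29 -25.24] [-51.19  23.61] mid [-51.24   -0.815] w 48.85010235403811
214 [-33.39 -25.26] [-33.34  23.43] mid [-33.365  -0.915] w 48.690025672615945
84 [-51.32 -26.15] [-51.2   23.87] mid [-51.26  -1.14] w 50.02014394221592
214 [-33.4  -25.79] [-33.35  24.1 ] mid [-33.375  -0.845] w 49.890025055114975
[ 26.    48.91 -20.16] [26.   48.91 19.48]
```

```bash
cat >> h.py <<'E'
_X,_Y=frame(); O=O-.0005*_X-.0004*_Y; GX=.0489
E
python3 - <<'E'
from h import *
cur(); rows(*tgt(-26,14,15),3)
E
```

```text
nose x -27.40 y 4.61 h 34.43 tilt 14.93 yaw err 0.15 roll 0.11 F X -0.5 Y 0.5 Z -1.2 T [0.02 0.22 0.03] grip 0.0453 t 7.30
[0.133, 0.026, -0.031, 0.008, 0.008, -0.004]
[0.134, 0.026, -0.031, 0.008, 0.008, -0.004]
[0.134, 0.026, -0.031, 0.008, 0.008, -0.004]
left [  2.2  -4.3 -20.4] deg [ 0.14  0.15 -0.07]
```

>>> send_rows:
  plan: [0.13,0.02,-0.04,0.01,0.01,0,255,0.13,0.02,-0.03,0.01,0.01,0,255,0.13,0.02,-0.02,0.01,0.01,0,255,0,0,0,0,0,0,255,0,0,0,0,0,0,255]

```text
time: 7.8
position: [0.5718, -0.1158, 0.0892]
orientation: [-0.514, 0.602, -0.372, -0.484]
force: [-0.3, 0.4, -1.5]
grip_width: 0.0455
```

```bash
python3 - <<'E'
from h import *
cur(); rows(*tgt(-26,2,15),3)
E
```

```text
nose x -21.90 y -0.79 h 15.19 tilt 15.06 yaw err 0.09 roll -0.16 F X -0.2 Y 0.4 Z -1.5 T [-0.03  0.27 -0.01] grip 0.0455 t 7.80
[0.078, 0.049, 0.004, 0.005, -0.008, 0.003]
[0.078, 0.049, 0.004, 0.005, -0.008, 0.003]
[0.078, 0.049, 0.004, 0.005, -0.008, 0.003]
left [ -4.1  -0.2 -13.2] deg [ 0.09 -0.14  0.06]
```

>>> send_rows:
  plan: [0,0.07,0.01,0,-0.01,0,255,0.08,0.05,0,0.01,0,0,255,0.08,0.03,0,0,-0.01,0,255,0,0,0,0,0,0,255,0,0,0,0,0,0,255]

```text
time: 8.3
position: [0.5661, -0.1165, 0.0787]
orientation: [-0.515, 0.602, -0.372, -0.484]
force: [0.0, -1.1, -1.2]
grip_width: 0.0459
```

```bash
python3 - <<'E'
from h import *
cur(); rows(*tgt(-26,2,15),2)
E
```

```text
nose x -27.66 y -0.17 h 4.70 tilt 15.05 yaw err 0.01 roll -0.01 F X -0.2 Y -1.1 Z -1.2 T [-0.07  0.22  0.03] grip 0.0459 t 8.30
[0.031, -0.009, 0.002, 0.001, -0.001, 0.004]
[0.031, -0.009, 0.002, 0.001, -0.001, 0.004]
left [ 1.6  0.5 -2.7] deg [ 0.01 -0.01  0.05]
```

>>> send_rows:
  plan: [0.03,0,0,0,0,0,255,0.03,0,0,0,0,0,255,0.0,0,0,0,0,0,255,0,0,0,0,0,0,255]

```text
time: 8.7
position: [0.5672, -0.1164, 0.076]
orientation: [-0.515, 0.602, -0.372, -0.484]
force: [-0.7, 0.3, -1.1]
grip_width: 0.0458
```

```bash
python3 - <<'E'
from h import *
cur(); rows(*tgt(-26,1,15),1);rows(*tgt(-34,0.5,14),3)
cv2.imwrite('pics/g.png',cv2.resize(bot.capture('wrist')[95:215,185:325],None,fx=5,fy=5,interpolation=cv2.INTER_CUBIC))
E
```

```text
nose x -26.49 y -0.34 h 1.90 tilt 15.09 yaw err 0.02 roll -0.03 F X -0.6 Y 0.4 Z -1.1 T [-0.02  0.2  -0.01] grip 0.0458 t 8.70
[0.021, -0.006, 0.006, 0.003, -0.004, 0.014]
left [ 0.5  0.4 -1. ] deg [ 0.02 -0.03  0.09]
[0.002, 0.047, 0.002, 0.001, -0.002, 0.06]
[0.003, 0.047, 0.002, 0.001, -0.002, 0.06]
[0.003, 0.047, 0.002, 0.001, -0.002, 0.06]
left [-6.6 -1.  -2.1] deg [ 0.02 -0.03  1.09]
```

View pics/g.png

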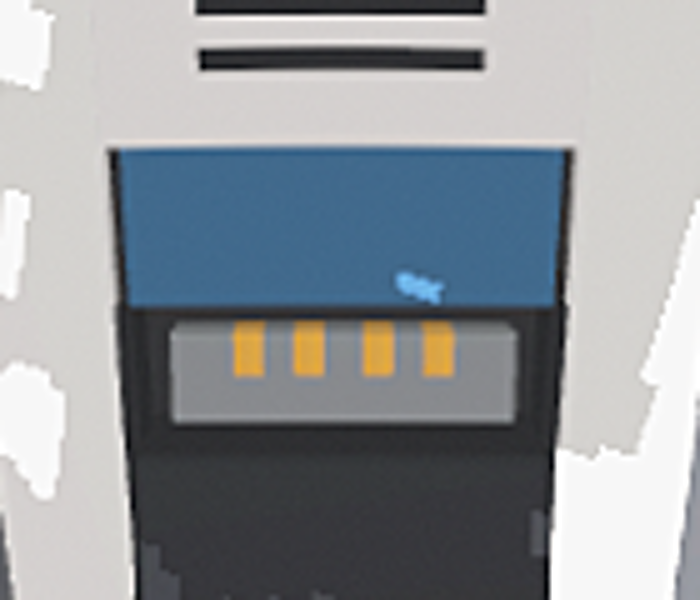

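>>> send_rows:
  plan: [0.02,-0.006,0,0,0,0.01,255,0.01,0,0,0,0,0.01,255,0,0,0,0,0,0,255]

```text
time: 9.05
position: [0.568, -0.1163, 0.0746]
orientation: [-0.515, 0.601, -0.372, -0.485]
force: [0.4, 0.6, -1.0]
grip_width: 0.0458
```

```bash
python3 -c "
from h import *
cur()"
```

```text
nose x -25.75 y -0.38 h 0.65 tilt 14.97 yaw err 0.03 roll -0.04 F X 0.5 Y 0.5 Z -1.0 T [-0.04  0.27 -0.03] grip 0.0458 t 9.05
```

>>> send_rows:
  plan: [0.015,-0.004,0,0,0,0.01,255,0.01,-0.003,0,0,0,0,255,0,0,0,0,0,0,255]

```text
time: 9.35
position: [0.5688, -0.1161, 0.0735]
orientation: [-0.514, 0.601, -0.373, -0.485]
force: [0.1, -0.1, -0.5]
grip_width: 0.0452
```

```bash
python3 -c "
from h import *
cur()"
```

```text
nose x -24.99 y -0.40 h -0.46 tilt 14.91 yaw err 0.03 roll -0.04 F X 0.0 Y -0.1 Z -0.5 T [-0.02  0.21 -0.05] grip 0.0452 t 9.35
```

>>> send_rows:
  plan: [0.015,0.01,0.004,0,0,0,255,0.01,0.01,0.004,0,0,0,255,0,0,0,0,0,0,255]

```text
time: 9.65
position: [0.5691, -0.1161, 0.0731]
orientation: [-0.515, 0.602, -0.372, -0.484]
force: [-1.2, -0.2, 0.7]
grip_width: 0.0457
```

```bash
python3 -c "
from h import *
cur()"
```

```text
nose x -24.66 y -0.46 h -0.91 tilt 15.02 yaw err 0.03 roll -0.09 F X -1.2 Y 0.0 Z 0.7 T [ 0.06  0.48 -0.06] grip 0.0457 t 9.65
```

>>> send_rows:
  plan: [0.015,0.01,0,0,0,0,255,0.01,0.01,0,0,0,0,255,0,0,0,0,0,0,255]

```text
time: 9.95
position: [0.5693, -0.1161, 0.0728]
orientation: [-0.515, 0.602, -0.372, -0.484]
force: [-1.1, 0.8, 2.4]
grip_width: 0.0456
```

```bash
python3 -c "
from h import *
cur()"
```

```text
nose x -24.40 y -0.50 h -1.31 tilt 15.12 yaw err 0.03 roll -0.10 F X -0.9 Y 1.0 Z 2.4 T [0.11 0.55 0.06] grip 0.0456 t 9.95
```

```bash
echo "O=O-np.array([0,0,.0009])" >> h.py
python3 - <<'E'
from h import *
cur(); rows(*tgt(-30,.6,14),4)
E
```

```text
nose x -24.40 y -0.50 h -0.41 tilt 15.12 yaw err 0.03 roll -0.10 F X -0.9 Y 1.0 Z 2.4 T [0.11 0.55 0.06] grip 0.0456 t 9.95
[-0.007, 0.022, 0.002, 0.001, -0.004, 0.047]
[-0.007, 0.023, 0.002, 0.001, -0.004, 0.047]
[-0.007, 0.023, 0.002, 0.001, -0.004, 0.047]
[-0.007, 0.023, 0.002, 0.001, -0.004, 0.047]
left [-4.7 -0.5  0.2] deg [ 0.03 -0.1   1.12]
```

>>> send_rows:
  plan: [-0.02,0.03,0.002,0,0,0.05,255,-0.01,0.03,0.002,0,0,0.05,255,-0.005,0.03,0.002,0,0,0.05,255,0,0.03,0.002,0,0,0.05,255,0,0,0,0,0,0,255]

```text
time: 10.45
position: [0.5624, -0.1175, 0.0724]
orientation: [-0.509, 0.598, -0.379, -0.489]
force: [-0.1, 0.7, 0.2]
grip_width: 0.0454
```

```bash
python3 - <<'E'
from h import *
cur(); rows(*tgt(-34,.4,13),4)
E
```

```text
nose x -32.41 y -0.50 h 0.12 tilt 13.81 yaw err 0.03 roll -0.15 F X 0.1 Y 0.7 Z 0.2 T [ 0.06  0.12 -0.03] grip 0.0454 t 10.45
[0.0, 0.005, 0.002, 0.001, -0.006, 0.034]
[0.0, 0.005, 0.002, 0.001, -0.006, 0.034]
[0.0, 0.005, 0.002, 0.001, -0.006, 0.034]
[0.0, 0.005, 0.002, 0.001, -0.006, 0.034]
left [-1.   0.2 -0.3] deg [ 0.02 -0.15  0.81]
```

>>> send_rows:
  plan: [-0.004,0.015,0.004,0,-0.01,0.03,255,-0.004,0.015,0.004,0,-0.01,0.03,255,-0.004,0.015,0.002,0,0,0.03,255,0,0,0,0,0,0,255]

```text
time: 10.85
position: [0.5596, -0.1175, 0.0722]
orientation: [-0.507, 0.596, -0.381, -0.493]
force: [0.7, 0.3, 1.1]
grip_width: 0.0451
```

```bash
python3 - <<'E'
from h import *
cur(); rows(*tgt(-37,.4,12.5),4)
E
```

```text
nose x -35.65 y 0.07 h 0.28 tilt 13.19 yaw err 0.03 roll -0.03 F X 0.8 Y 0.2 Z 1.1 T [0.03 0.04 0.01] grip 0.0451 t 10.85
[0.001, 0.004, -0.001, 0.001, -0.001, 0.029]
[0.001, 0.004, -0.001, 0.001, -0.001, 0.029]
[0.001, 0.004, -0.001, 0.001, -0.001, 0.029]
[0.001, 0.004, -0.001, 0.001, -0.001, 0.029]
left [-0.8 -0.3 -0.4] deg [ 0.03 -0.02  0.69]
```

>>> send_rows:
  plan: [0,0.02,0,0,0,0.05,255,0,0.02,0,0,0,0.05,255,0,0,0,0,0,0,255]

```text
time: 11.15
position: [0.5586, -0.1178, 0.0722]
orientation: [-0.505, 0.594, -0.384, -0.495]
force: [1.5, -0.3, -1.9]
grip_width: 0.0461
```

```bash
python3 - <<'E'
from h import *
cur(); rows(*tgt(-38,.4,12),2)
E
```

```text
nose x -37.09 y 0.03 h 0.71 tilt 12.68 yaw err -0.00 roll -0.04 F X 1.4 Y -0.6 Z -1.9 T [ 0.07 -0.1   0.03] grip 0.0461 t 11.15
[0.007, 0.006, -0.001, -0.0, -0.004, 0.057]
[0.007, 0.006, -0.001, -0.0, -0.004, 0.057]
left [-0.4 -0.1 -0.8] deg [-0.   -0.04  0.68]
```

>>> send_rows:
  plan: [0.01,0.02,0,0,0,0.08,255,0.006,0.02,0,0,0,0.08,255,0,0.01,0,0,0,0,255]

```text
time: 11.45
position: [0.5587, -0.1178, 0.072]
orientation: [-0.502, 0.591, -0.389, -0.497]
force: [4.3, 1.3, -2.9]
grip_width: 0.0458
```

```bash
python3 - <<'E'
from h import *
cur(); rows(*tgt(-39,.3,11),2)
E
```

```text
nose x -37.46 y 0.03 h 1.04 tilt 11.96 yaw err -0.06 roll -0.08 F X 4.5 Y 0.4 Z -2.9 T [ 0.21 -0.61  0.  ] grip 0.0458 t 11.45
[0.012, 0.011, -0.0, -0.005, -0.008, 0.08]
[0.012, 0.011, -0.0, -0.005, -0.008, 0.08]
left [-0.8 -0.2 -1.4] deg [-0.06 -0.09  0.96]
```

```bash
python3 - <<'E'
from h import *
cur(); rows(*tgt(-38,-.2,10.5),3)
E
```

```text
nose x -37.46 y 0.03 h 1.04 tilt 11.96 yaw err -0.06 roll -0.08 F X 4.5 Y 0.4 Z -2.9 T [ 0.21 -0.61  0.  ] grip 0.0458 t 11.45
[0.016, -0.0, -0.0, -0.003, -0.005, 0.081]
[0.016, -0.001, -0.0, -0.003, -0.005, 0.081]
[0.016, -0.001, -0.0, -0.003, -0.005, 0.081]
left [ 0.5  0.1 -2.3] deg [-0.06 -0.09  1.46]
```

>>> send_rows:
  plan: [0.02,0.004,0,0,0,0.08,255,0.018,0.004,0,0,0,0.08,255,0.018,0.004,0,0,0,0.08,255]

```text
time: 11.75
position: [0.5598, -0.1178, 0.0711]
orientation: [-0.496, 0.587, -0.396, -0.503]
force: [-2.4, 3.5, 9.4]
grip_width: 0.0454
```

```bash
python3 - <<'E'
from h import *
cur(); rows(*tgt(-39,-.2,9.5),3)
E
```

```text
nose x -37.50 y -0.18 h 1.09 tilt 10.52 yaw err -0.06 roll -0.10 F X -1.6 Y 3.9 Z 9.4 T [0.55 0.08 0.12] grip 0.0454 t 11.75
[0.012, 0.008, 0.001, -0.003, -0.006, 0.057]
[0.013, 0.007, 0.001, -0.003, -0.006, 0.057]
[0.013, 0.007, 0.001, -0.003, -0.006, 0.057]
left [-0.8  0.  -2. ] deg [-0.06 -0.11  1.02]
```

```bash
python3 - <<'E'
from h import *
cur()
im=bot.capture('wrist');cv2.imwrite('pics/i.png',im)
s=bot.capture('scene');cv2.imwrite('pics/i_s.png',cv2.resize(s[150:260,170:300],None,fx=6,fy=5,interpolation=cv2.INTER_CUBIC))
E
```

```text
nose x -37.50 y -0.18 h 1.09 tilt 10.52 yaw err -0.06 roll -0.10 F X -1.6 Y 3.9 Z 9.4 T [0.55 0.08 0.12] grip 0.0454 t 11.75
```

View pics/i.png

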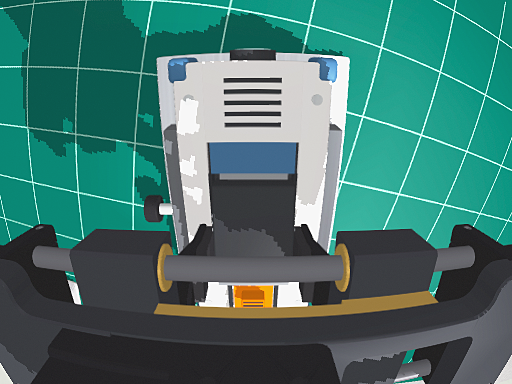

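View pics/i_s.png

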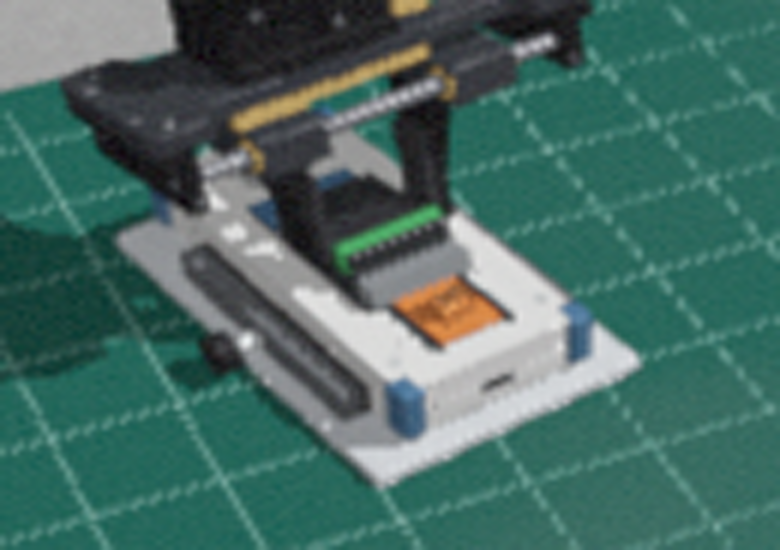

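```bash
python3 - <<'E'
from h import *
im=cv2.imread('pics/i.png')
cv2.imwrite('pics/i_z.png',cv2.resize(im[130:300,195:315],None,fx=5,fy=3.5,interpolation=cv2.INTER_CUBIC))
cv2.imwrite('pics/i_z2.png',cv2.resize(im[135:195,200:310],None,fx=7,fy=7,interpolation=cv2.INTER_CUBIC))
E
```

```text
(no output)
```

View pics/i_z.png

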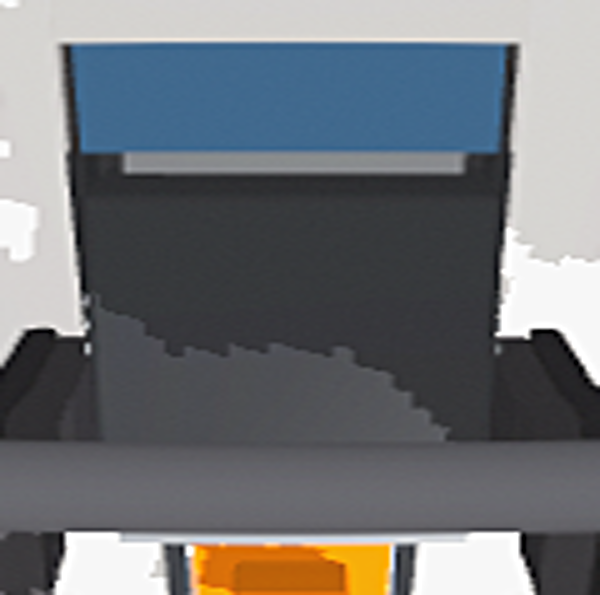

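View pics/i_z2.png

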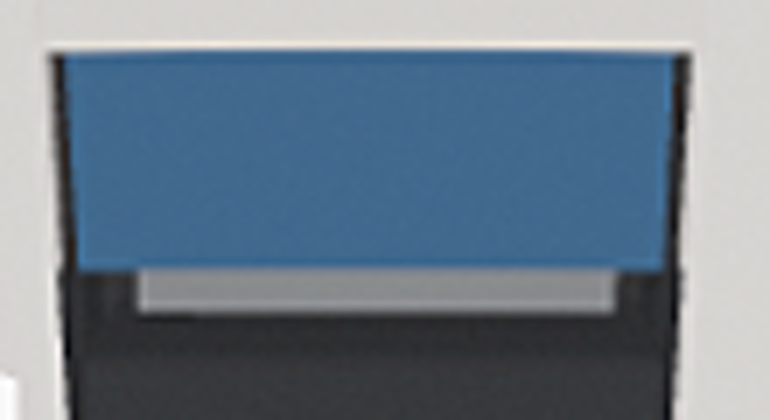

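```bash
python3 - <<'E'
from h import *
ps=pose();M=Rtool(ps[1]);X,Y=frame()
def rel(P): d=P-O;return np.round([d@X*1e3,d@Y*1e3,(d[2]-.029)*1e3],2)
for v in (141.7,173.0): print('lip',rel(onz('wrist',(253,v),.042,ps)))
o,w=ray('wrist',(253,179.3),ps); a=M.T@(o-ps[0]);b=M.T@w
F=a+b*(.026-a[0])/b[0];print('foot tool',F*1e3,'expect y',(GX-.0105)*1e3,rel(ps[0]+M@F))
# side edges
for u in ((50+.5)/7+199.5,(690+.5)/7+199.5): print(rel(onz('wrist',(u,142),.042,ps)))
for u in ((137+.5)/7+199.5,(615+.5)/7+199.5):
    o,w=ray('wrist',(u,178),ps); a=M.T@(o-ps[0]);b=M.T@w;print(rel(ps[0]+M@(a+b*(.026-a[0])/b[0])))
E
```

```text
lip [-51.21  -0.47  13.9 ]
lip [-32.78  -0.48  13.9 ]
foot tool [26.         37.32231913 -0.28819481] expect y 38.4 [-27.47  -0.48  10.61]
[-51.29 -25.82  13.9 ]
[-51.27  24.24  13.9 ]
[-28.29 -20.3   10.49]
[-28.26  19.68  10.42]
```

```bash
echo "O=O-.00025*_X; GX=.0478" >> h.py
python3 - <<'E'
from h import *
cur(); rows(*tgt(-36.3,.3,12),2)
E
```

```text
nose x -36.15 y -0.20 h 1.32 tilt 10.51 yaw err -0.04 roll -0.11 F X -1.3 Y 2.3 Z 8.4 T [0.58 0.04 0.09] grip 0.0457 t 11.85
[-0.003, 0.012, 0.002, -0.003, -0.01, -0.124]
[-0.003, 0.012, 0.002, -0.003, -0.01, -0.124]
left [-1.3 -0.1  0. ] deg [-0.04 -0.12 -1.49]
```

>>> send_rows:
  plan: [-0.003,0.012,0.002,0,-0.01,-0.12,255,-0.003,0.012,0.002,0,-0.01,-0.12,255,0,0,0,0,0,0,255]
  force: 55

```text
time: 12.15
position: [0.559, -0.118, 0.0716]
orientation: [-0.502, 0.592, -0.388, -0.497]
force: [2.5, 1.9, 0.8]
grip_width: 0.0453
```

```bash
python3 - <<'E'
from h import *
cur(); rows(*tgt(-36.3,.3,12),1);rows(*tgt(-39,.1,11),4)
E
```

```text
nose x -35.88 y -0.27 h 0.77 tilt 12.04 yaw err -0.01 roll -0.03 F X 2.8 Y 1.3 Z 0.8 T [ 0.38 -0.45  0.02] grip 0.0453 t 12.15
[0.008, 0.01, 0.005, -0.002, -0.005, 0.006]
left [-0.4  0.2 -0.5] deg [-0.01 -0.03  0.04]
[0.004, 0.013, 0.001, -0.0, -0.001, 0.043]
[0.004, 0.013, 0.001, -0.0, -0.001, 0.043]
[0.004, 0.013, 0.001, -0.0, -0.001, 0.043]
[0.005, 0.013, 0.001, -0.0, -0.001, 0.043]
left [-2.4 -0.2 -1.4] deg [-0.01 -0.03  1.04]
```

>>> send_rows:
  plan: [0.01,0.02,0.002,0,0,0.02,255,0.006,0.025,0.002,0,0,0.02,255]

```text
time: 12.35
position: [0.5588, -0.1182, 0.0717]
orientation: [-0.503, 0.591, -0.388, -0.497]
force: [7.0, 3.2, 1.3]
grip_width: 0.045
```

```bash
python3 - <<'E'
from h import *
cur(); rows(*tgt(-39,.1,11),3)
E
```

```text
nose x -36.10 y -0.37 h 0.86 tilt 12.04 yaw err -0.10 roll -0.06 F X 7.5 Y 1.7 Z 1.3 T [ 0.64 -1.03 -0.01] grip 0.0450 t 12.35
[0.007, 0.016, 0.003, -0.005, -0.004, 0.058]
[0.007, 0.016, 0.003, -0.005, -0.004, 0.058]
[0.007, 0.016, 0.003, -0.005, -0.004, 0.058]
left [-2.2 -0.  -1.5] deg [-0.1  -0.08  1.04]
```

>>> send_rows:
  plan: [0.01,0.035,0.004,0,0,0.03,255,0.01,0.04,0.004,0,0,0.03,255,0.01,0.04,0.002,0,0,0.03,255]

```text
time: 12.65
position: [0.5579, -0.1185, 0.0719]
orientation: [-0.503, 0.591, -0.389, -0.496]
force: [8.3, 4.7, 0.7]
grip_width: 0.045
```

```bash
python3 - <<'E'
from h import *
cur(); rows(*tgt(-39,.1,11),3)
E
```

```text
nose x -37.03 y -0.41 h 1.05 tilt 12.04 yaw err -0.22 roll -0.15 F X 9.0 Y 3.0 Z 0.7 T [ 0.81 -1.35  0.04] grip 0.0450 t 12.65
[0.009, 0.01, 0.003, -0.012, -0.011, 0.058]
[0.009, 0.01, 0.003, -0.012, -0.011, 0.058]
[0.009, 0.01, 0.003, -0.012, -0.011, 0.058]
left [-1.3  0.2 -1.7] deg [-0.22 -0.2   1.04]
```

>>> send_rows:
  plan: [0.01,0.05,0.01,-0.01,-0.01,0.06,255,0.01,0.05,0.008,-0.01,-0.01,0.06,255,0.01,0.05,0.006,-0.01,-0.01,0.06,255]

```text
time: 12.95
position: [0.5566, -0.1186, 0.0722]
orientation: [-0.501, 0.59, -0.391, -0.498]
force: [10.2, 4.2, -1.8]
grip_width: 0.0453
```

```bash
python3 - <<'E'
from h import *
cur(); rows(*tgt(-39,.1,11),3)
E
```

```text
nose x -38.67 y -0.38 h 1.63 tilt 11.66 yaw err -0.16 roll -0.19 F X 10.8 Y 2.1 Z -1.8 T [ 0.8  -1.86  0.05] grip 0.0453 t 12.95
[0.013, 0.002, 0.003, -0.009, -0.012, 0.037]
[0.013, 0.002, 0.003, -0.009, -0.012, 0.037]
[0.013, 0.002, 0.003, -0.009, -0.012, 0.037]
left [ 0.1  0.4 -2. ] deg [-0.15 -0.22  0.66]
```

>>> send_rows:
  plan: [0.03,0.045,0.008,-0.01,-0.02,0.12,255,0.03,0.045,0.006,-0.01,-0.02,0.12,255]

```text
time: 13.15
position: [0.5573, -0.1185, 0.0711]
orientation: [-0.497, 0.587, -0.395, -0.502]
force: [9.5, 5.8, 1.8]
grip_width: 0.0455
```

```bash
python3 - <<'E'
from h import *
cur(); rows(*tgt(-40,.1,9),3)
E
```

```text
nose x -38.53 y -0.39 h 1.12 tilt 10.78 yaw err -0.14 roll -0.10 F X 10.4 Y 3.8 Z 1.8 T [ 0.99 -1.67  0.01] grip 0.0455 t 13.15
[0.015, 0.004, 0.003, -0.008, -0.007, 0.099]
[0.015, 0.004, 0.003, -0.008, -0.007, 0.099]
[0.015, 0.004, 0.003, -0.008, -0.007, 0.099]
left [-0.3  0.4 -2.3] deg [-0.14 -0.13  1.78]
```

>>> send_rows:
  plan: [0.03,0.055,0.012,-0.01,-0.02,0.12,255,0.03,0.055,0.01,-0.01,-0.01,0.12,255]

```text
time: 13.35
position: [0.5579, -0.1184, 0.0705]
orientation: [-0.493, 0.585, -0.399, -0.506]
force: [10.2, 3.8, 0.3]
grip_width: 0.0451
```

```bash
python3 - <<'E'
from h import *
cur(); rows(*tgt(-40,.1,8),3)
E
```

```text
nose x -38.50 y -0.39 h 1.12 tilt 9.98 yaw err -0.11 roll -0.12 F X 10.8 Y 1.7 Z 0.3 T [ 0.94 -1.78  0.01] grip 0.0451 t 13.35
[0.016, 0.004, 0.003, -0.006, -0.007, 0.11]
[0.016, 0.003, 0.003, -0.006, -0.007, 0.11]
[0.016, 0.003, 0.003, -0.006, -0.007, 0.11]
left [-0.2  0.4 -2.5] deg [-0.11 -0.13  1.98]
```

>>> send_rows:
  plan: [0.015,0.07,0.01,-0.01,-0.01,0.04,255,0.015,0.075,0.01,-0.01,-0.01,0.04,255]

```text
time: 13.55
position: [0.557, -0.1185, 0.0711]
orientation: [-0.494, 0.586, -0.398, -0.504]
force: [11.5, 3.9, -1.6]
grip_width: 0.0452
```

```bash
python3 - <<'E'
from h import *
cur(); rows(*tgt(-40,.1,8),3)
E
```

```text
nose x -39.29 y -0.42 h 1.57 tilt 10.20 yaw err -0.07 roll -0.18 F X 12.0 Y 1.6 Z -1.6 T [ 0.97 -2.05  0.05] grip 0.0452 t 13.55
[0.021, -0.002, 0.002, -0.004, -0.011, 0.122]
[0.021, -0.002, 0.002, -0.004, -0.011, 0.122]
[0.021, -0.003, 0.002, -0.004, -0.011, 0.122]
left [ 0.8  0.5 -3.1] deg [-0.07 -0.2   2.2 ]
```

>>> send_rows:
  plan: [0.04,0.075,0.012,0,-0.02,0.18,255,0.04,0.075,0.012,0,-0.02,0.18,255]

```text
time: 13.75
position: [0.5573, -0.1186, 0.0701]
orientation: [-0.489, 0.581, -0.405, -0.509]
force: [13.7, 5.2, 1.5]
grip_width: 0.0454
```

```bash
python3 - <<'E'
from h import *
cur(); rows(*tgt(-40,.1,8),3)
im=bot.capture('wrist');cv2.imwrite('pics/j.png',cv2.resize(im[130:300,195:315],None,fx=5,fy=3.5,interpolation=cv2.INTER_CUBIC))
s=bot.capture('scene');cv2.imwrite('pics/j_s.png',cv2.resize(s[160:250,190:290],None,fx=7,fy=6.5,interpolation=cv2.INTER_CUBIC))
E
```

```text
nose x -39.96 y -0.44 h 1.50 tilt 8.91 yaw err -0.21 roll -0.17 F X 14.4 Y 2.4 Z 1.5 T [ 1.25 -2.5   0.01] grip 0.0454 t 13.75
[0.014, -0.002, 0.003, -0.012, -0.011, 0.051]
[0.014, -0.002, 0.003, -0.012, -0.011, 0.051]
[0.014, -0.002, 0.003, -0.012, -0.011, 0.051]
left [ 0.5  0.6 -2.1] deg [-0.21 -0.2   0.91]
```

View pics/j.png

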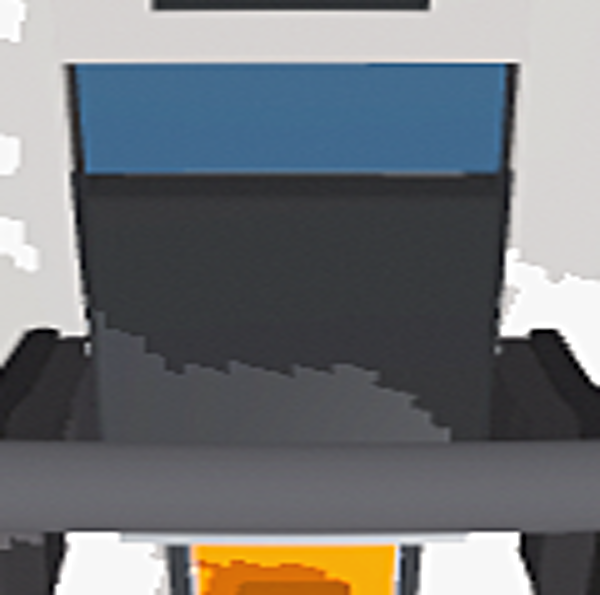

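View pics/j_s.png

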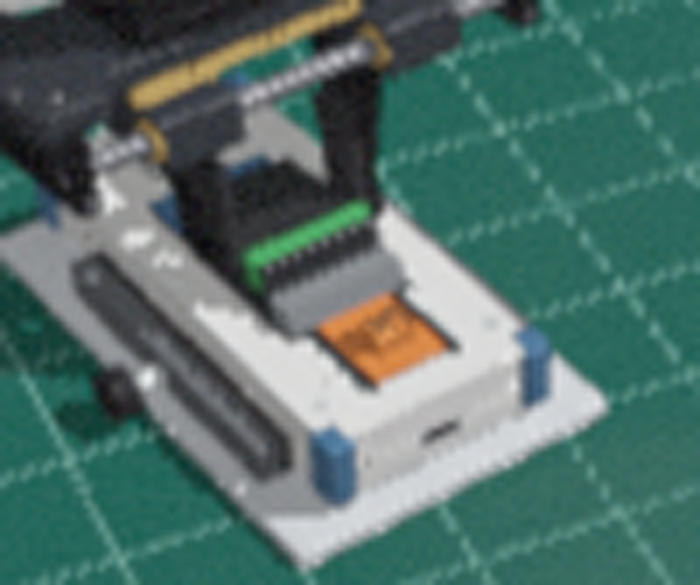

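>>> send_rows:
  plan: [0.04,0.055,0.012,-0.03,-0.02,0.2,255,0.04,0.055,0.012,-0.03,-0.02,0.2,255]

```text
time: 14.05
position: [0.5584, -0.1181, 0.0687]
orientation: [-0.48, 0.576, -0.412, -0.518]
force: [11.4, 5.2, -0.0]
grip_width: 0.0454
```

```bash
python3 - <<'E'
from h import *
cur(); rows(*tgt(-40,.1,7),3)
E
```

```text
nose x -39.89 y -0.42 h 1.36 tilt 7.22 yaw err 0.08 roll -0.17 F X 12.2 Y 2.8 Z -0.0 T [ 0.92 -2.01 -0.04] grip 0.0454 t 14.05
[0.009, 0.001, 0.002, 0.004, -0.009, 0.012]
[0.009, 0.001, 0.002, 0.004, -0.009, 0.012]
[0.009, 0.001, 0.002, 0.004, -0.009, 0.012]
left [-0.   0.3 -1.4] deg [ 0.08 -0.16  0.22]
```

>>> send_rows:
  plan: [0.035,0.055,0.012,0,-0.02,0.2,255,0.035,0.055,0.012,0,-0.02,0.2,255]

```text
time: 14.25
position: [0.5595, -0.118, 0.0677]
orientation: [-0.473, 0.569, -0.421, -0.525]
force: [10.9, 3.3, -1.4]
grip_width: 0.0451
```

```bash
python3 - <<'E'
from h import *
cur(); rows(*tgt(-40.3,0,5),3)
E
```

```text
nose x -39.98 y -0.38 h 1.62 tilt 5.52 yaw err -0.01 roll -0.14 F X 11.3 Y 1.1 Z -1.4 T [ 0.73 -2.2  -0.02] grip 0.0451 t 14.25
[0.013, 0.001, 0.002, -0.001, -0.008, 0.029]
[0.013, 0.001, 0.002, -0.001, -0.008, 0.029]
[0.013, 0.001, 0.002, -0.001, -0.008, 0.029]
left [-0.   0.3 -2. ] deg [-0.01 -0.14  0.52]
```

>>> send_rows:
  plan: [0.045,0.055,0.01,0,-0.02,0.15,255,0.045,0.055,0.01,0,-0.02,0.15,255]

```text
time: 14.45
position: [0.5607, -0.1178, 0.0659]
orientation: [-0.468, 0.565, -0.427, -0.529]
force: [9.5, 4.1, 3.9]
grip_width: 0.0453
```

```bash
python3 - <<'E'
from h import *
cur(); rows(*tgt(-40.3,0,3),3)
E
```

```text
nose x -39.51 y -0.39 h 0.74 tilt 4.42 yaw err -0.09 roll -0.10 F X 10.1 Y 2.1 Z 3.9 T [ 0.87 -1.59  0.01] grip 0.0453 t 14.45
[0.012, 0.0, 0.003, -0.005, -0.006, 0.079]
[0.012, 0.0, 0.003, -0.005, -0.006, 0.079]
[0.012, -0.0, 0.003, -0.005, -0.006, 0.079]
left [ 0.   0.4 -1.9] deg [-0.09 -0.11  1.42]
```

>>> send_rows:
  plan: [0.03,0.075,0.012,-0.01,-0.02,0.18,255,0.03,0.075,0.012,-0.01,-0.02,0.18,255]

```text
time: 14.65
position: [0.5608, -0.1178, 0.0661]
orientation: [-0.462, 0.56, -0.433, -0.534]
force: [12.7, 4.5, -3.0]
grip_width: 0.0455
```

```bash
python3 - <<'E'
from h import *
cur(); rows(*tgt(-40.3,0,2),3)
E
```

```text
nose x -40.16 y -0.39 h 1.92 tilt 3.14 yaw err -0.07 roll -0.09 F X 13.3 Y 1.9 Z -3.0 T [ 0.95 -2.4  -0.09] grip 0.0455 t 14.65
[0.019, -0.003, 0.003, -0.004, -0.005, 0.063]
[0.019, -0.003, 0.003, -0.004, -0.005, 0.063]
[0.019, -0.003, 0.003, -0.004, -0.005, 0.063]
left [ 0.5  0.5 -2.8] deg [-0.07 -0.09  1.14]
```

>>> send_rows:
  plan: [0.06,0.065,0.012,-0.01,-0.02,0.12,255,0.06,0.065,0.012,-0.01,-0.02,0.12,255]

```text
time: 14.85
position: [0.562, -0.1176, 0.064]
orientation: [-0.459, 0.558, -0.435, -0.537]
force: [7.8, 5.9, 10.5]
grip_width: 0.0452
```

```bash
python3 - <<'E'
from h import *
cur(); rows(*tgt(-40.3,0,1),3)
E
```

```text
nose x -39.39 y -0.42 h 0.27 tilt 2.55 yaw err -0.01 roll -0.08 F X 8.8 Y 4.2 Z 10.5 T [ 1.08 -1.19 -0.07] grip 0.0452 t 14.85
[0.01, 0.0, 0.003, -0.001, -0.004, 0.086]
[0.01, 0.0, 0.003, -0.001, -0.004, 0.086]
[0.01, 0.0, 0.003, -0.001, -0.004, 0.086]
left [-0.   0.4 -1.5] deg [-0.01 -0.08  1.55]
```

>>> send_rows:
  plan: [0.04,0.075,0.015,0,-0.02,0.2,255,0.04,0.075,0.015,0,-0.02,0.2,255]

```text
time: 15.05
position: [0.5623, -0.1175, 0.064]
orientation: [-0.452, 0.552, -0.443, -0.543]
force: [12.5, 4.1, 1.9]
grip_width: 0.0453
```

```bash
python3 - <<'E'
from h import *
cur(); rows(*tgt(-40.3,0,0),3)
E
```

```text
nose x -39.98 y -0.36 h 1.56 tilt 1.06 yaw err -0.09 roll -0.10 F X 13.0 Y 1.6 Z 1.9 T [ 0.93 -2.28 -0.02] grip 0.0453 t 15.05
[0.016, -0.002, 0.002, -0.005, -0.006, 0.059]
[0.016, -0.002, 0.002, -0.005, -0.006, 0.059]
[0.016, -0.002, 0.002, -0.005, -0.006, 0.059]
left [ 0.2  0.4 -2.4] deg [-0.09 -0.1   1.06]
```

>>> send_rows:
  plan: [0.06,0.06,0.012,0,-0.01,0.15,255,0.06,0.06,0.012,0,-0.01,0.15,255]

```text
time: 15.25
position: [0.5631, -0.1173, 0.0626]
orientation: [-0.447, 0.548, -0.449, -0.546]
force: [5.0, 5.3, 15.6]
grip_width: 0.0453
```

```bash
python3 - <<'E'
from h import *
cur(); rows(*tgt(-40.3,0,0),3)
im=bot.capture('wrist');cv2.imwrite('pics/k.png',cv2.resize(im[130:300,195:315],None,fx=5,fy=3.5,interpolation=cv2.INTER_CUBIC))
s=bot.capture('scene');cv2.imwrite('pics/k_s.png',cv2.resize(s[160:250,190:290],None,fx=7,fy=6.5,interpolation=cv2.INTER_CUBIC))
E
```

```text
nose x -39.76 y -0.39 h 0.95 tilt 0.01 yaw err -0.13 roll -0.20 F X 6.0 Y 4.2 Z 15.6 T [ 1.26 -0.67  0.05] grip 0.0453 t 15.25
[0.006, 0.004, 0.003, -0.007, -0.011, 0.001]
[0.006, 0.004, 0.003, -0.007, -0.011, 0.001]
[0.006, 0.004, 0.003, -0.007, -0.011, 0.001]
left [-0.6  0.3 -1. ] deg [-0.13 -0.2   0.01]
```

View pics/k.png

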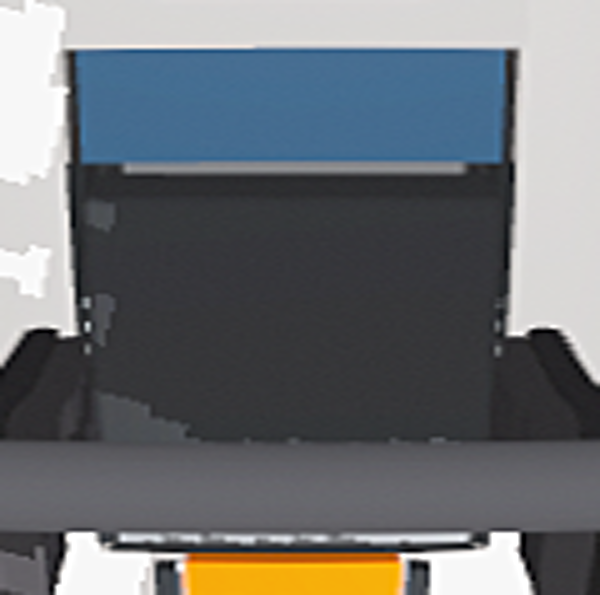

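View pics/k_s.png

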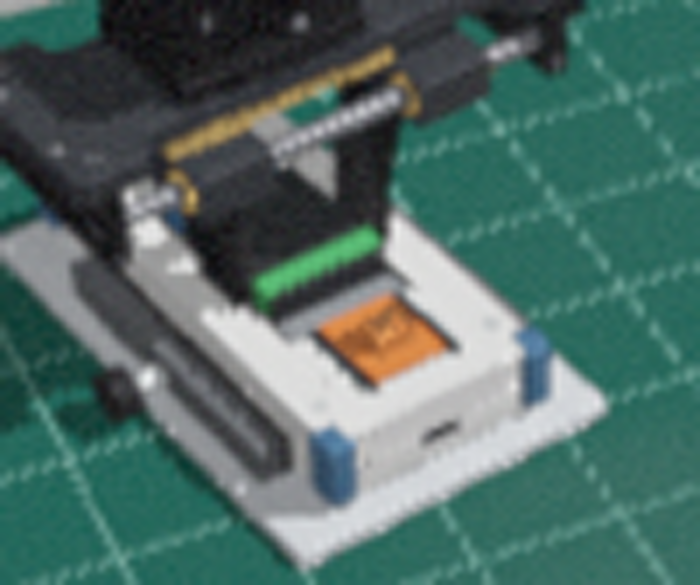

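>>> send_rows:
  plan: [0.07,0.03,0.008,-0.01,-0.02,0.05,255,0.07,0.01,0.005,0,-0.01,0.05,255]

```text
time: 15.55
position: [0.5633, -0.1173, 0.0625]
orientation: [0.445, -0.546, 0.45, 0.549]
force: [-10.7, 4.5, 28.1]
grip_width: 0.0454
```

```bash
python3 - <<'E'
from h import *
cur()
E
```

```text
nose x -39.80 y -0.43 h 1.29 tilt -0.47 yaw err -0.05 roll -0.09 F X -9.6 Y 6.5 Z 28.1 T [ 1.04  1.9  -0.07] grip 0.0454 t 15.55
```

>>> send_rows:
  plan: [-0.01,0,0,0,0,0,255,0,0,0,0,0,0,255]

```text
time: 15.75
position: [0.5631, -0.1172, 0.0632]
orientation: [0.445, -0.546, 0.45, 0.549]
force: [2.5, 1.8, 0.0]
grip_width: 0.0454
```

```bash
python3 - <<'E'
from h import *
cur()
E
```

```text
nose x -39.97 y -0.28 h 1.99 tilt -0.49 yaw err -0.04 roll -0.09 F X 2.8 Y 1.3 Z 0.0 T [ 0.38 -0.67  0.06] grip 0.0454 t 15.75
```

>>> send_rows:
  plan: [0,0,0,0,0,0,150,0,0,0,0,0,0,100,0,0,0,0,0,0,60,0,0,0,0,0,0,60]

```text
time: 16.15
position: [0.5608, -0.1177, 0.0615]
orientation: [0.444, -0.545, 0.452, 0.55]
force: [0.5, -0.4, 4.2]
grip_width: 0.0611
```

```bash
python3 - <<'E'
from h import *
cur()
im=bot.capture('wrist');cv2.imwrite('pics/l.png',cv2.resize(im[130:300,195:315],None,fx=5,fy=3.5,interpolation=cv2.INTER_CUBIC))
E
```

```text
nose x -42.53 y -0.28 h 0.53 tilt -0.80 yaw err -0.04 roll -0.05 F X 0.4 Y -0.5 Z 4.2 T [-0.12 -0.1   0.  ] grip 0.0611 t 16.15
```

View pics/l.png

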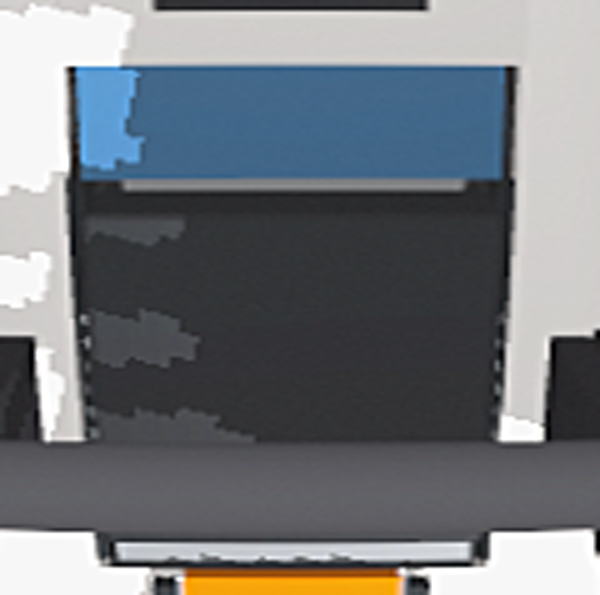

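>>> send_rows:
  plan: [-0.1,0,0,0,0,0,40,-0.4,0,0,0,0,-0.1,0,-0.6,0,0,0,0,-0.03,0,-0.6,0,0,0,0,0,0,-0.3,-0.2,0,0,0,0,0]

```text
time: 16.7
position: [0.5665, -0.115, 0.1606]
orientation: [0.446, -0.544, 0.45, 0.551]
force: [0.9, -0.5, 0.5]
grip_width: 0.0862
```

```bash
python3 - <<'E'
from h import *
cur()
rows(O+np.array([.075,.015,.19]),down(YAW),3)
im=bot.capture('wrist');cv2.imwrite('pics/m.png',im)
s=bot.capture('scene');cv2.imwrite('pics/m_s.png',cv2.resize(s[160:250,190:290],None,fx=7,fy=6.5,interpolation=cv2.INTER_CUBIC))
E
```

```text
nose x -36.29 y 1.38 h 99.49 tilt -0.62 yaw err -0.10 roll 0.25 F X 0.8 Y -0.7 Z 0.5 T [ 0.    0.03 -0.01] grip 0.0862 t 16.70
[-0.195, -0.429, -0.008, -0.005, 0.014, -0.034]
[-0.193, -0.429, -0.008, -0.005, 0.014, -0.034]
[-0.192, -0.43, -0.009, -0.005, 0.014, -0.034]
left [63.6 11.5 28.5] deg [-0.1   0.25 -0.61]
```

View pics/m.png

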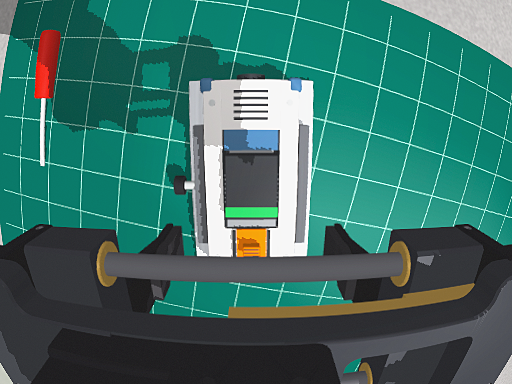

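View pics/m_s.png

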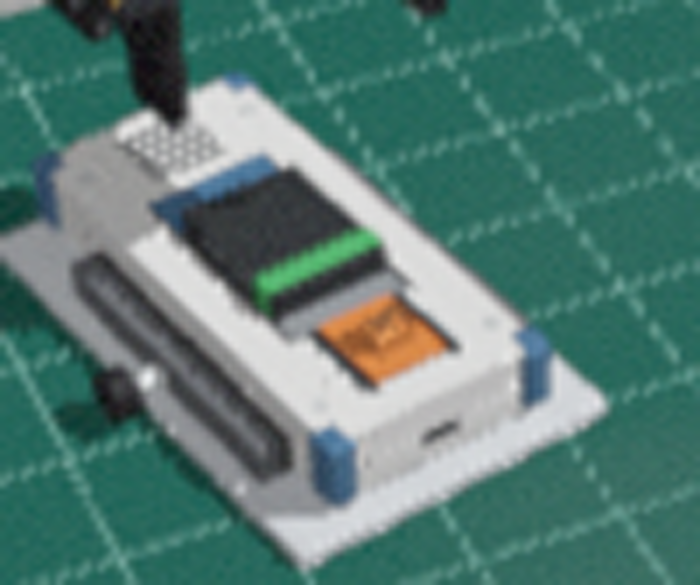

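>>> send_rows:
  plan: [-0.2,-0.43,-0.01,0,0.01,-0.03,0,-0.19,-0.43,-0.01,0,0.01,-0.03,0,-0.19,-0.4,-0.01,0,0.01,-0.03,0,0,0,0,0,0,0,0,0,0,0,0,0,0,0]

```text
time: 17.3
position: [0.6275, -0.1033, 0.1835]
orientation: [0.446, -0.545, 0.449, 0.55]
force: [-0.4, 0.1, -0.7]
grip_width: 0.0872
```

```bash
python3 - <<'E'
from h import *
p,q=pose();print(p)
im=bot.capture('wrist');cv2.imwrite('pics/n.png',im);np.savez('n.npz',p=p,q=q)
cv2.imwrite('pics/n_z.png',cv2.resize(im[50:220,190:315],None,fx=4.5,fy=3.5,interpolation=cv2.INTER_CUBIC))
E
```

```text
[ 0.62745261 -0.10334222  0.18349308]
```

View pics/n_z.png

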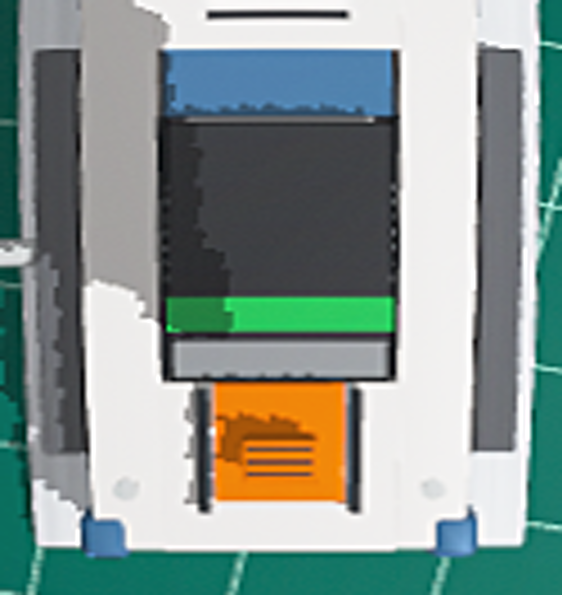

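```bash
python3 - <<'E'
from h import *
d=np.load('n.npz');ps=(d['p'],d['q']);X,Y=frame()
def f(u,v,z):
    P=onz('wrist',((u+.5)/4.5+189.5,(v+.5)/3.5+49.5),z,ps)-O;return np.round([P@X*1e3,P@Y*1e3],2)
print('lip',f(280,50,.042),f(280,117,.042))
for z in (.053,.056): print('green',z,f(166,315,z),f(395,315,z),'back',f(280,333,z))
for z in (.0405,.044): print('tail',z,f(172,377,z),f(391,377,z),'ledge foot',f(280,338,z))
print('latch',f(213,440,.045),f(348,440,.045),'front',f(280,382,.045),'rear',f(280,500,.045))
print('ribs/knob',f(280,415,.055),f(280,475,.055),f(245,450,.055),f(315,450,.055))
E
```

```text
lip [-50.27  -0.21] [-31.55  -0.21]
green 0.053 [ 21.79 -23.6 ] [21.84 23.31] back [26.72 -0.25]
green 0.056 [ 21.54 -23.34] [21.59 23.05] back [26.42 -0.25]
tail 0.0405 [ 40.17 -23.6 ] [40.23 23.76] ledge foot [29.37 -0.24]
tail 0.044 [ 39.67 -23.32] [39.72 23.46] ledge foot [29.   -0.24]
latch [ 57.2  -14.69] [57.24 14.37] front [41.02 -0.26] rear [74.41 -0.29]
ribs/knob [48.39 -0.27] [64.78 -0.29] [57.89 -7.56] [57.91  6.99]
```

```bash
python3 - <<'E'
from h import *
X,Y=frame();B=O.copy();B[2]=0
rows(B+.061*X+np.array([0,0,.09]),down(YAW),3)
rows(B+.061*X+np.array([0,0,.0655]),down(YAW),3)
E
```

```text
[0.624, 0.08, -0.006, -0.003, 0.012, -0.025]
[0.624, 0.082, -0.005, -0.003, 0.012, -0.025]
[0.624, 0.084, -0.004, -0.003, 0.012, -0.025]
left [-12.5  -3.  -93.5] deg [-0.06  0.22 -0.45]
[0.787, 0.079, -0.006, -0.003, 0.012, -0.025]
[0.787, 0.081, -0.005, -0.003, 0.012, -0.025]
[0.787, 0.083, -0.004, -0.003, 0.012, -0.025]
left [ -12.5   -3.  -118. ] deg [-0.06  0.22 -0.45]
```

>>> send_rows:
  plan: [0.5,0.06,0,0,0.01,-0.02,0,0.5,0.06,0,0,0.01,-0.02,0,0.5,0.06,0,0,0.01,-0.02,0,0.3,0.05,0,0,0,-0.01,0,0,0,0,0,0,0,0]

```text
time: 17.85
position: [0.6082, -0.106, 0.0865]
orientation: [0.447, -0.544, 0.449, 0.55]
force: [-0.2, 0.5, 0.3]
grip_width: 0.0868
```

```bash
python3 - <<'E'
from h import *
X,Y=frame();B=O.copy();B[2]=0
rows(B+.061*X+np.array([0,0,.0655]),down(YAW),2)
E
```

```text
[0.21, -0.066, -0.018, -0.011, 0.016, -0.035]
[0.21, -0.066, -0.017, -0.011, 0.016, -0.035]
left [  6.7  -0.4 -21. ] deg [-0.14  0.2  -0.42]
```

>>> send_rows:
  plan: [0,-0.07,-0.02,-0.01,0.02,-0.03,0,0.2,-0.05,-0.02,-0.01,0.02,-0.03,0,0.15,-0.03,0,0,0,0,0,0,0,0,0,0,0,0]

```text
time: 18.25
position: [0.6165, -0.1071, 0.0693]
orientation: [-0.447, 0.548, -0.448, -0.547]
force: [0.3, 0.1, 0.6]
grip_width: 0.0871
```

```bash
python3 - <<'E'
from h import *
X,Y=frame();B=O.copy();B[2]=0
cur();rows(B+.061*X+np.array([0,0,.0655]),down(YAW),1)
E
```

```text
nose x 14.59 y -1.09 h 7.64 tilt 0.04 yaw err -0.04 roll -0.11 F X 0.3 Y 0.0 Z 0.6 T [0.02 0.01 0.03] grip 0.0871 t 18.25
[0.075, 0.027, 0.021, -0.007, -0.019, 0.007]
left [-1.5  0.8 -3.8] deg [-0.04 -0.11  0.04]
```

Lowering the rest, then closing gently on the knob.

>>> send_rows:
  plan: [0.05,0.02,0.02,0,-0.01,0,120,0.02,0.01,0,0,0,0,180,0,0,0,0,0,0,230,0,0,0,0,0,0,255,0,0,0,0,0,0,255]
  force: 12

```text
time: 18.75
position: [0.6159, -0.1065, 0.0668]
orientation: [-0.448, 0.549, -0.447, -0.546]
force: [-0.3, -0.4, -0.5]
grip_width: 0.0553
```

>>> send_rows:
  plan: [0,0,0,0,0,0,255,0,0,0,0,0,0,255,0,0,0,0,0,0,255,0,0,0,0,0,0,255,0,0,0,0,0,0,255]

```text
time: 19.25
position: [0.6162, -0.1066, 0.0674]
orientation: [-0.448, 0.549, -0.447, -0.546]
force: [0.5, 0.3, -0.3]
grip_width: 0.0154
```

```bash
python3 - <<'E'
from h import *
X,Y=frame();B=O.copy();B[2]=0
cur();rows(B+.061*X+np.array([0,0,.0655]),down(YAW),1)
E
```

```text
nose x 14.51 y -0.58 h 5.62 tilt 0.20 yaw err -0.02 roll -0.14 F X 0.6 Y 0.2 Z -0.3 T [0.07 0.02 0.03] grip 0.0154 t 19.25
[0.038, 0.024, 0.01, -0.003, -0.023, 0.033]
left [-1.3  0.3 -1.9] deg [-0.02 -0.14  0.2 ]
```

>>> send_rows:
  plan: [0,0.04,0,0,0,0,255,0,0.05,0,0,0,0,255,0,0.05,0,0,0,0,255,0,0.05,0,0,0,0,255]
  force: 20

```text
time: 19.65
position: [0.6079, -0.1083, 0.0675]
orientation: [-0.449, 0.55, -0.446, -0.545]
force: [3.1, 0.1, -1.5]
grip_width: 0.0155
```

```bash
python3 - <<'E'
from h import *
cur()
E
```

```text
nose x 6.14 y -0.55 h 5.56 tilt 0.41 yaw err -0.01 roll -0.17 F X 3.0 Y -0.6 Z -1.5 T [ 0.14 -0.45  0.05] grip 0.0155 t 19.65
```

8.4 mm moved at about 3 N, so it is sliding freely. I'll push to the stop.

>>> send_rows:
  plan: [0,0.03,0,0,0,0,255,0,0.04,0,0,0,0,255,0,0.04,0,0,0,0,255]

```text
time: 19.95
position: [0.6066, -0.1085, 0.0679]
orientation: [-0.452, 0.553, -0.443, -0.542]
force: [12.1, 1.4, -9.1]
grip_width: 0.0153
```

```bash
python3 - <<'E'
from h import *
cur()
E
```

```text
nose x 5.26 y -0.52 h 5.40 tilt 1.09 yaw err -0.08 roll -0.24 F X 12.1 Y -1.0 Z -9.1 T [ 0.48 -2.03 -0.  ] grip 0.0153 t 19.95
```

>>> send_rows:
  plan: [0,0,0,0,0,0,200,0,0,0,0,0,0,150,0,0,0,0,0,0,120,-0.05,0,0,0,0,0,90,-0.3,0,0,0,0,0,60]

```text
time: 20.45
position: [0.6024, -0.1082, 0.0833]
orientation: [-0.45, 0.55, -0.445, -0.545]
force: [-1.6, 0.9, -0.1]
grip_width: 0.043
```

>>> send_rows:
  plan: [-0.6,0,0,0,0,0,0,-0.7,-0.4,0,0,0,0,0,-0.7,-0.4,0,0,0,0,0,-0.2,0,0,0,0,0,0,0,0,0,0,0,0,0]

```text
time: 20.95
position: [0.641, -0.1009, 0.2043]
orientation: [-0.451, 0.551, -0.445, -0.543]
force: [0.1, -0.1, -0.6]
grip_width: 0.082
```

```bash
python3 - <<'E'
from h import *
cur()
p,q=pose();np.savez('o.npz',p=p,q=q);print(p)
im=bot.capture('wrist');cv2.imwrite('pics/o.png',im)
cv2.imwrite('pics/o_z.png',cv2.resize(im[50:220,190:315],None,fx=4.5,fy=3.5,interpolation=cv2.INTER_CUBIC))
s=bot.capture('scene');cv2.imwrite('pics/o_s.png',cv2.resize(s[160:250,190:290],None,fx=7,fy=6.5,interpolation=cv2.INTER_CUBIC))
cv2.imwrite('pics/o_t.png',bot.capture('top'))
E
```

```text
nose x 40.30 y 0.20 h 142.09 tilt 0.73 yaw err -0.12 roll -0.17 F X 0.0 Y -0.1 Z -0.6 T [ 0.    0.04 -0.02] grip 0.0820 t 20.95
[ 0.64101088 -0.10086988  0.20429936]
```

View pics/o_z.png

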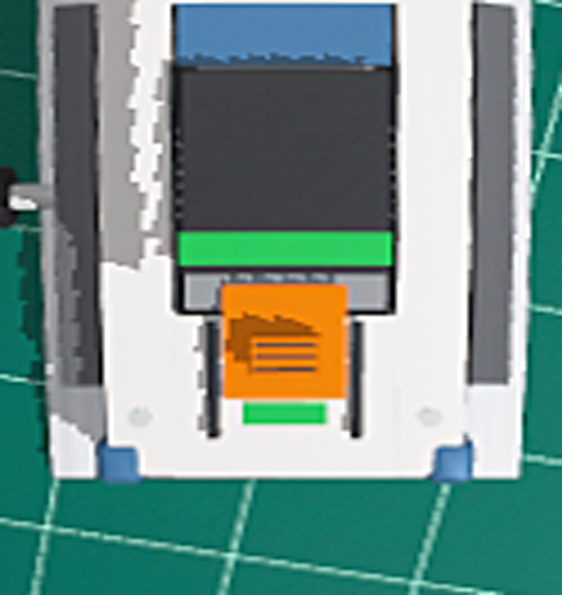

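View pics/o_s.png

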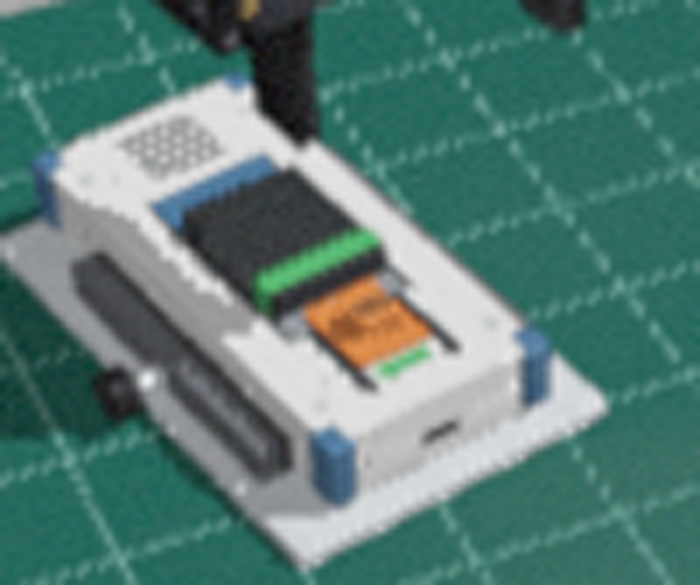

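View pics/o_t.png

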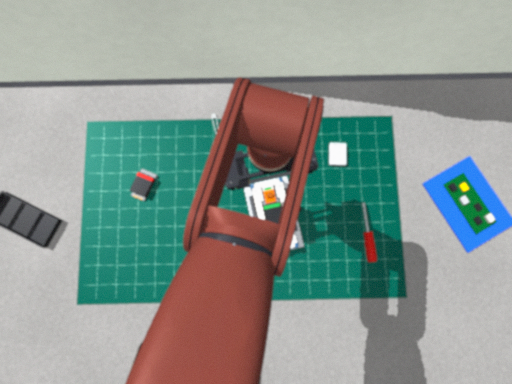

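The latch blade now covers the tail ledge and has uncovered a green mark behind it. The pack sits flat, the gripper is clear, and the spent pack, box and screwdriver look unmoved. I'm handing it in.

```bash
python3 - <<'E'
from h import *
o=bot.get_obs();print(o['time'],o['force'],np.abs(o['joint_velocities']).max())
print(bot.close_job())
E
```

```text
21.1 [-0.38338416 -0.02335938 -0.70895908] 0.022117999567347845
the job is handed in; nothing more can be done
None
```

The charged pack is in the bay with the latch shut, and I handed the job in at 21.1 s. No verdict was reported.

- **Insertion:** I gripped the pack across its ribs and tucked the nose under the lip at about 13° of tilt. I then pushed it against the springs, peaking at about 14 N, while rocking the tail down.
- **Seating:** It bottomed at the nominal seated height. The final press read 28 N at the wrist, which may have brought the total contact force (springs included) close to the 55 N limit; I couldn't measure that total.
- **Latch:** I pinched the knob and slid it about 9.3 mm by arm travel, until it stopped at 12 N. The gripper was then opened and lifted clear.

**Final checks:** The pictures show the pack flat and in line, the blade over its tail ledge, and the green mark behind the latch uncovered. The spent pack, screw box and screwdriver look unmoved. The tweezers were partly hidden by the arm, but the arm never went near them.

**What disagreed:**
- **Grip slip:** The pack slipped about 1 mm in the grip during the first push. I corrected for it from the wrist picture.
- **Floor height:** Touching the bay floor put it about 0.9 mm lower than I had estimated.
- **Position check:** After release, the camera put the pack's tail end within about 0.7 mm of where it should be, but the lip read 0.7–0.9 mm off. I judged flatness from those views and the height when I released it, not from a direct tilt measurement.

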